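# Fish the cedar blocks out of the hanger bin and box them up

### The arm

A 7-joint arm with a two-finger parallel gripper is mounted at the origin on the work surface. World frame = base frame: x ahead of the robot, y to its left, z up, the work surface at z = 0. Lengths are in m, angles in rad, forces in N, time in s.
With the tool pointing down it reaches from about 0.4 to 0.85 m from the base axis. Payload 4.5 kg.
Tool frame: the origin (TCP) lies between the finger pads, 19 mm behind the fingertips; this is the grasp point; z points along the fingers, y is the line along which they close (so a half turn about z gives the same grasp; the last joint's range is limited). The gripper opens to 85 mm and grips with 20 to 120 N. Pads are 22 mm wide; open, the fingers measure 114 mm over their backs; the gripper's body (76 mm by 85 mm) begins 54 mm behind the grasp point. The pads swing forward as they close: fully open they stand 13 mm farther back than shut.
Start: joints at [-1.254, 0.689, -0.195, 1.565, 0.157, 0.902, -0.215], TCP at [0.174, 0.6, 0.25] pointing down, gripper open.
Joint ranges: [-3.01, 3.01], [-0.46, 2.08], [-1.47, 1.51], [0.13, 2.56], [-1, 4.14], [0.04, 2.09], [-2.66, 2.66]. Speed limits (rad/s): [2.57, 2.57, 3.14, 3.14, 3.14, 3.14, 3.14].

### API

Orientations are given as a 3x3 rotation matrix whose columns are the frame's x, y, z axes.
In Python, from station import env gives the robot as it stands.
- The arm moves only by the tool move_arm, never from a script. Its argument "increments" is one flat list of numbers, 5 for each row, row after row: the shift along the world's x, y, z in m, then the turn about the world's z in rad, then the opening, from 0 (shut) to 1 (fully open). In form: [tx, ty, tz, yaw, grip, tx, ty, tz, yaw, grip, ...]. A call has exactly 10 rows; each row shifts and turns the commanded pose from where the row before left it; what a row does not reach is not made up. A row lasts 1/12 s, in which the tool goes at most 41.7 mm and 7.16 degrees, less where a joint would pass 70% of its speed; a pose out of reach is approached as far as the arm can. A call is refused whole if a number of a shift passes 0.0417 or a number of a turn 0.125, either way. A call with a gripper value outside its range is refused whole. The fingers move at their own pace and stop on an object; "newtons" is the grip in N (left out, the last holds). Time passes only in rows, so rows that do not move let the fingers close, or fill a call up. It gives the time, the measured TCP pose, the force, the opening and the grip force at its end, in the units of the state.
- env.sense(): the state, without advancing time (a new reading comes with each control period).
- env.capture(name): name is "scene" or "top" or "wrist"; returns a dict with "img" (420x560x3 uint8, red, green, blue), "mtx" (3x3 intrinsics, pixels), "camera_from_world" (4x4, takes a point from world to camera coordinates). Camera axes: x right, y up, looking along -z (the intrinsics and any distortion apply to the point x, -y, -z); pixel columns grow to the right and rows downward; lengths in m; the calibration is good to about 2 mm. A picture is of the moment at which its call begins. There is no depth.
- env.close_job(): hands the job in; it is judged then, once.
The state is a dict: "t": time; "joints": joint angles; "joint_velocities": joint speeds; "effort": joint torques, N m; "position": TCP position; "ee_rot": TCP orientation; "force": force on the tool from outside, world axes, zero at the start; "torque": the same for the moment, N m; "finger_gap": finger opening in m; "gripper_force": force on a finger pad.
Only numpy, scipy, OpenCV 4.12 (cv2) and the standard library are available. Lean on these libraries where they do the work, as an engineer would, in place of code of your own. Each camera call takes 0.05 s, during which the arm holds its last target. There are 200 camera calls.

### The job

Two or three cedar moth blocks have dropped to the bottom of the deep, narrow white hanger bin: take the hook picker from its stand, fish out every block by its wire loop (never touch a block with the fingers while it is in the bin) and set them all inside the open grey storage box. Hang the picker back in its stand, and once all the blocks are in, shut the box lid and press down each of its four snap tabs until all are fully home. Leave the jug, the thimble and the tin where they stand.

Things in the scene. Friction and masses are not known exactly. Their poses are not given: they have to be found in the camera images.
- bin: Fixed deep narrow white plastic bin, open at the top, 70 (x) x 286 (y) x 135 mm high; slot inside 58 x 274 mm, walls and floor 6 mm. At each end of the floor a step 24 mm long, its top 30 mm above the surface, keeps the blocks away from the end walls. Origin: centre of its underside; its y axis runs along the slot. Turned by up to 0.25 rad.
- block0: Loose cedar block, about 80 g, with a rigid steel wire loop, standing in the bin at the start. Wood 44 (x) x 56 (y) x 26 mm high; origin at the centre of its underside, z up. May be absent (None from the start).
- block1: Another block, the same as block0, loop and all. May be absent.
- block2: Another block, the same as block0, loop and all. May be absent.
- block0_loop (a point): Peak of block0's loop, on the wire's axis, 68 mm above the block's origin. The loop is of 6 mm wire in the block's x-z plane: legs at x = +-17 mm rise to 58 mm and slope on to the peak over the block's centre. It leaves an opening 28 mm wide and 38 mm high (wood to peak) through which a hook passes along the block's y.
- picker: Loose hook picker, about 150 g, hanging upright in its stand at the start. Origin: on the shaft axis, level with the lowest point of the hook; z up the shaft, y the way the hook points. Shaft and hook of 6 mm steel wire. Grey square collar 40 x 40 mm, z = 101 to 107 mm, by which it hangs.
- picker_grip (a point): Point to grip, 137 mm above the picker's origin: black grip 26 mm (x) by 34 mm (y), z = 107 to 165 mm. Close the fingers on it firmly along x, from above, TCP at this point.
- picker_hook (a point): Middle of the hook's pocket floor. The wire runs from the foot of the shaft 23 mm (centre to centre) along the picker's +y, then turns up to a tip whose top is 26 mm above the origin: the pocket is 17 mm wide, 20 mm deep; its floor 6 mm above the origin.
- stand: Fixed steel stand, turned up to 0.3 rad. Origin: underside, below where the picker's shaft hangs. Two level prongs along its x, x = -22 to 63 mm, 16 mm wide, 20 mm gap between (centred at y = 0), tops 121 mm above the surface; open at -x, post (x = 49 to 63 mm) at +x. Picker's collar rests on the prongs, its origin 20 mm up: lift 15 mm, draw it out along -x; put back the reverse way.
- box: Fixed open storage box of grey plastic, 142 (x) x 232 (y) x 80 mm high, walls and floor 5 mm, turned by up to 0.2 rad. Origin: centre of its underside; its lid is hinged along its far (+x) rim. Three blocks fit side by side along its y, none on top of another.
- lid (a joint): Hinge of the white lid, rad: 0 shut, 1.9 wide open; starts near upright (1.5 to 1.7). Its axis is the box's y, at the far rim: box x = 71 mm, z = 80 mm. The lid, a plate 142 x 232 x 6 mm, stays where it is left (1.5 to 3 N at its edge moves it); push its outer face over from behind (from +x) near the edge, then down.
- lid_edge (a point): Middle of the lid's free edge, on its outer (upper when shut) face, 142 mm from the hinge line. A thumb lip 60 mm wide projects 11 mm beyond it.
- tab0 (a joint): Travel of snap tab 0, m: 0 to 0.0015 at the start (standing up), 0.008 fully home (pressed into the lid). It yields at about 4 N and stays where it is pressed.
- tab1 (a joint): Travel of snap tab 1, as tab0.
- tab2 (a joint): Travel of snap tab 2, as tab0.
- tab3 (a joint): Travel of snap tab 3, as tab0.
- tab0_top (a point): Centre of the top face of grey snap tab 0, 36 (along the rim) x 28 mm, on the lid's left (+y) rim half way; it moves with the lid and the tab. With the lid shut and the tab up it is 96 mm above the surface, and it is pressed straight down.
- tab1_top (a point): The same for tab 1, on the lid's front rim, 75 mm left (+y) of the middle.
- tab2_top (a point): The same for tab 2, on the lid's front rim, 75 mm right (-y) of the middle.
- tab3_top (a point): The same for tab 3, on the lid's right (-y) rim half way.
- jug: Bystander: red plastic measuring jug, 100 mm wide, 120 mm high, with a handle. Origin: centre of its underside.
- thimble: Bystander: stainless thimble, 22 mm wide, 25 mm high. Origin: centre of its underside.
- tin: Bystander: round aluminium tin, 80 mm wide, 50 mm high. Origin: centre of its underside.
There are look-alikes about, which are no part of the job. What is shaped like the block0 but purple is not meant.

How it is judged:
On the way, in this order (a step that is already met when the one before it is completed fails the run):
1. every block is inside the storage box (x of block0 in the frame of box between -0.066 and 0.066 m and y of block0 in the frame of box between -0.111 and 0.111 m and z of block0 in the frame of box between -0.01 and 0.06 m and x of block1 in the frame of box between -0.066 and 0.066 m and y of block1 in the frame of box between -0.111 and 0.111 m and z of block1 in the frame of box between -0.01 and 0.06 m and x of block2 in the frame of box between -0.066 and 0.066 m and y of block2 in the frame of box between -0.111 and 0.111 m and z of block2 in the frame of box between -0.01 and 0.06 m), for 0.2 s.
2. the lid is shut (value of joint lid below 0.04 rad), for 0.2 s.
At the end, for the whole second after the job is handed in: Every block lies at rest inside the storage box, the lid is shut (within 0.04 rad), all four snap tabs are pressed at least 6.5 of their 8 mm, and the picker hangs upright and still in its stand by its collar (within 22 mm of its hanging place, 8 mm in height) (all of step 1 and linear speed of each of block0, block1, block2, picker below 0.03 m/s and value of joint lid below 0.04 rad and value of joint each of tab0, tab1, tab2, tab3 above 0.0065 m and horizontal distance between picker and stand below 0.022 m and z of picker in the frame of stand between 0.014 and 0.028 m and angle between picker's own z axis and vertical below 0.12 rad); the robot touches nothing.
It fails at once if the fingers touch block0 while it is in the bin (contact force between the fingers and block0 above 0.3 N and x of block0 in the frame of bin between -0.035 and 0.035 m and y of block0 in the frame of bin between -0.143 and 0.143 m and z of block0 in the frame of bin below 0.1 m).
It fails at once if the fingers touch block1 while it is in the bin (contact force between the fingers and block1 above 0.3 N and x of block1 in the frame of bin between -0.035 and 0.035 m and y of block1 in the frame of bin between -0.143 and 0.143 m and z of block1 in the frame of bin below 0.1 m).
It fails at once if the fingers touch block2 while it is in the bin (contact force between the fingers and block2 above 0.3 N and x of block2 in the frame of bin between -0.035 and 0.035 m and y of block2 in the frame of bin between -0.143 and 0.143 m and z of block2 in the frame of bin below 0.1 m).
It fails at once if the jug, the thimble or the tin is shifted by more than 40 mm (distance of any of jug, thimble, tin from where it was at the start of the episode above 0.04 m).
Of block0, block1, block2 only 2 to 3 are there at a start; the rules pass over those that are not, and their reading is None.
At some moment in a run one of block0, block1, block2 may be knocked a few centimetres aside while the robot is not near it.
Once in a run the grip may slacken for a moment while it holds something.
It also fails if it takes over 210 s, if anything falls off the work surface, if the arm or the gripper's body presses on something with over 40 N, if the wrist force passes 120 N, or if a joint passes its speed limit or range.

## Working session

There is one attempt and no reset: what is moved stays moved. The work goes in short steps, Python scripts to look and compute and a tool call to move; the robot and the scene stay as the last step left them, time stands still between calls to the robot, and variables do not carry over. Pictures are saved under pics/ and viewed, at most 14 in all, crops included, and the job is handed in when it is done.

Besides the shell and the picture viewer there is one more tool, called after "Request:" as name(argument=value, ...) on one line, values as JSON. move_arm: Moves the arm, as the interface text tells. Its arguments: {"type":"object","properties":{"increments":{"type":"array"},"newtons":{"type":"number"}},"required":["increments"]}

```bash
mkdir -p pics; ls
cat > h.py <<'E'
import numpy as np, cv2
from station import env
def cap(n,save=None):
    c=env.capture(n)
    if save: cv2.imwrite('pics/'+save,c['img'][:,:,::-1])
    return c
def ray(c,u,v):
    K=c['mtx'];T=c['camera_from_world'];R=T[:3,:3];o=-R.T@T[:3,3]
    d=np.linalg.inv(K)@[u,v,1];d=R.T@[d[0],-d[1],-d[2]]
    return o,d/np.linalg.norm(d)
def onz(c,u,v,z):
    o,d=ray(c,u,v);return o+d*(z-o[2])/d[2]
def proj(c,p):
    T=c['camera_from_world'];q=T[:3,:3]@np.array(p,float)+T[:3,3];q=c['mtx']@[q[0],-q[1],-q[2]];return q[:2]/q[2]
E
python3 - <<'E'
from h import *
for n in ['scene','top']:
    c=cap(n,n+'1.png');print(n,c['mtx'].round(1).tolist(),ray(c,280,210))
s=env.sense();print(s['t'],s['position'],s['ee_rot'].round(3) if hasattr(s['ee_rot'],'round') else s['ee_rot'],s['finger_gap'])
E
```

```text
pics
scene [[520.2, 0.0, 283.9], [0.0, 520.2, 218.0], [0.0, 0.0, 1.0]] (array([1.06150735, 0.92734779, 0.93518577]), array([-0.37578089, -0.69835628, -0.60916929]))
top [[493.9, 0.0, 285.8], [0.0, 493.9, 203.8], [0.0, 0.0, 1.0]] (array([ 0.44111769, -0.02180166,  1.12458393]), array([ 0.10024047,  0.05006768, -0.99370271]))
0.1 [0.17427451 0.5996294  0.24925597] [[-0.96   0.279 -0.   ]
 [ 0.279  0.96  -0.002]
 [-0.    -0.002 -1.   ]] 0.0853685839456854
```

View pics/scene1.png

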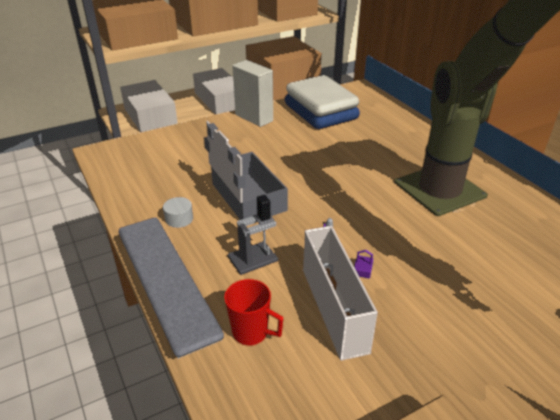

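View pics/top1.png

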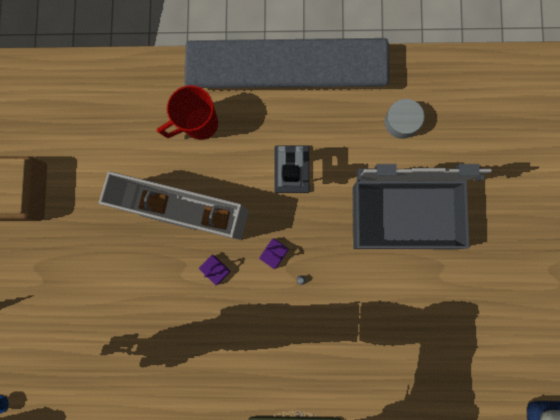

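The scene view shows the box with its lid upright near (235,175), the stand and picker at (258,235), and the bin at (338,290). In the top view:
- **Blocks:** brown ones in the bin at about (153,202) and (216,217). The purple ones at (214,269) and (274,253) are look-alikes.
- **Other items:** picker (291,172), box (412,215), thimble (301,280), jug (191,112), tin (405,119).

I'll check this on enlarged crops.

Run:
```python
import cv2,numpy as np
a=cv2.imread('pics/top1.png')
b=cv2.resize(a[140:250,90:330],None,fx=3.3,fy=3.3,interpolation=cv2.INTER_CUBIC)
b=np.clip(b.astype(float)*1.4,0,255).astype('uint8')
cv2.imwrite('pics/crop1.png',b);print(b.shape)
b=cv2.resize(a[140:260,340:500],None,fx=5,fy=5,interpolation=cv2.INTER_CUBIC)
cv2.imwrite('pics/crop2.png',b)
```

```text
(363, 792, 3)
```

View pics/crop1.png

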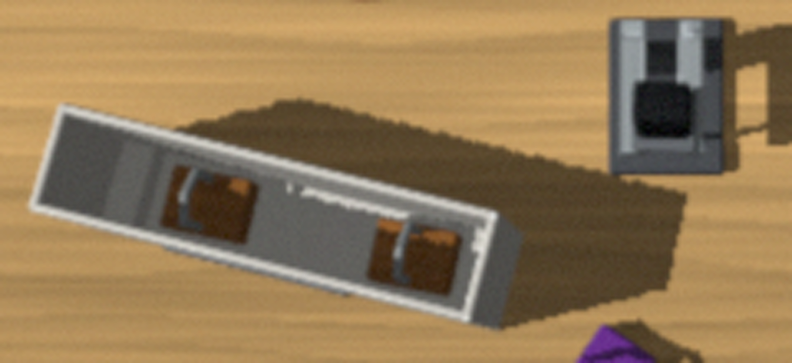

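View pics/crop2.png

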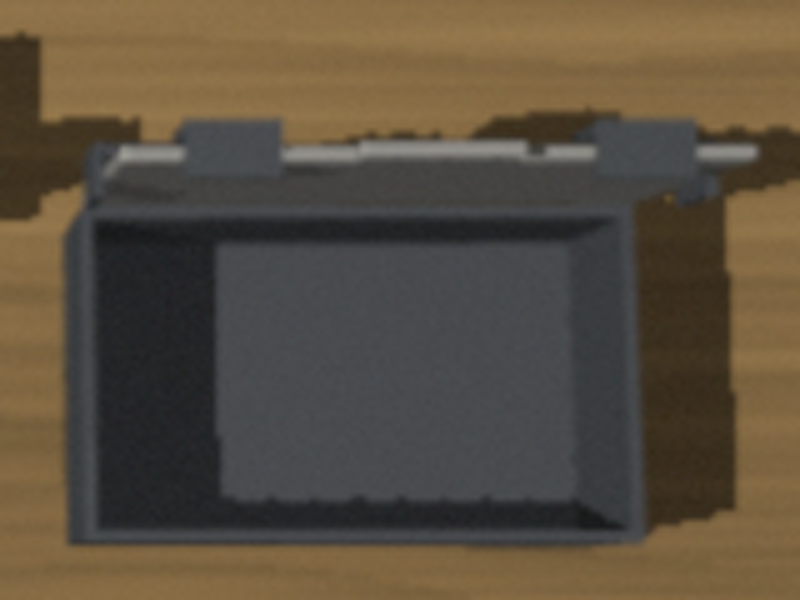

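Crop 1 shows two brown blocks in the bin, with loops at crop (190,198) and (403,250) running across the slot, and no third block. Both are inside the bin and brown, so they are the ones meant. Crop 2 shows the box rim, and the lid upright at the top.

Run:
```python
from h import *
c=cap('top')
def z1(u,v,z): return onz(c,90+u/3.3,140+v/3.3,z)
B=np.array([z1(62,104,.135),z1(30,208,.135),z1(497,212,.135),z1(470,322,.135)])
print('bin',B.round(3).tolist(),np.linalg.norm(B[0]-B[2]),np.linalg.norm(B[0]-B[1]),B.mean(0).round(4))
d=(B[0]+B[1]-B[2]-B[3])[:2];print('yaw of y',np.arctan2(-d[0],d[1]))
def z2(u,v,z): return onz(c,340+u/5,140+v/5,z)
X=np.array([z2(83,541,.08),z2(645,541,.08),z2(88,207,.08),z2(633,207,.08)])
print('box',X.round(3).tolist(),X.mean(0))
for w in [(188,170),(182,225),(190,198),(408,222),(398,282),(403,250)]: print('loop',z1(*w,.074))
for w in [(636,82),(692,82),(692,137),(636,137)]: print('grip',z1(*w,.185))
for w in [(612,18),(725,18),(724,172),(612,172)]: print('base',z1(*w,.0))
hsv=cv2.cvtColor(c['img'],cv2.COLOR_RGB2HSV)
m=cv2.inRange(hsv,(0,130,20),(14,255,170));m[:150]=0;m[240:]=0;m[:,:90]=0;m[:,260:]=0
n,l,st,ce=cv2.connectedComponentsWithStats(m)
for i in range(1,n):
    if st[i,4]>60:
        r=cv2.minAreaRect(np.argwhere(l==i)[:,::-1].astype(np.float32));print(st[i],r,onz(c,*r[0],.032), [onz(c,*p,.032)[:2].round(3).tolist() for p in cv2.boxPoints(r)])
print('thimble',onz(c,301,280,.02),'jug',onz(c,191,112,.1),'tin',onz(c,405,119,.05))
s=cap('scene')['img'][180:280,200:320]
cv2.imwrite('pics/crop3.png',cv2.resize(np.clip(s[:,:,::-1]*1.5,0,255).astype('uint8'),None,fx=6,fy=6,interpolation=cv2.INTER_CUBIC))
```

```text
bin [[0.62, 0.382, 0.135], [0.555, 0.399, 0.135], [0.553, 0.108, 0.135], [0.485, 0.123, 0.135]] 0.28221081484737925 0.06762251824394229 [0.5532 0.2531 0.135 ]
yaw of y -0.2452190799390961
box [[0.466, -0.131, 0.08], [0.467, -0.363, 0.08], [0.608, -0.134, 0.08], [0.608, -0.363, 0.08]] [ 0.53716272 -0.24779977  0.08      ]
loop [0.58714958 0.32066693 0.074     ]
loop [0.55075073 0.32330051 0.074     ]
loop [0.56858607 0.31865121 0.074     ]
loop [0.55285021 0.17420713 0.074     ]
loop [0.51363835 0.17990418 0.074     ]
loop [0.53451235 0.17708983 0.074     ]
grip [0.62366182 0.02080236 0.185     ]
grip [ 0.62357924 -0.01200535  0.185     ]
grip [ 0.59101526 -0.01206039  0.185     ]
grip [0.59105451 0.02062068 0.185     ]
base [0.70546886 0.04638335 0.        ]
base [ 0.70514567 -0.03319462  0.        ]
base [ 0.5958745 -0.0324351  0.       ]
base [0.59590328 0.0455903  0.        ]
[149 194  19  19 105] ((159.7541046142578, 200.70492553710938), (19.9737548828125, 15.620499610900879), 50.194427490234375) [0.57208989 0.30446288 0.032     ] [[0.578, 0.333], [0.601, 0.306], [0.566, 0.276], [0.543, 0.303]]
[213 209  16  20 129] ((220.0576934814453, 218.2115478515625), (14.708710670471191, 18.434917449951172), 11.309932708740234) [0.53277473 0.1670914  0.032     ] [[0.516, 0.187], [0.556, 0.18], [0.55, 0.147], [0.509, 0.155]]
thimble [ 0.3970294  -0.01360245  0.02      ] jug [0.75610265 0.22277656 0.1       ] tin [ 0.7523062  -0.24351438  0.05      ]
```

View pics/crop3.png

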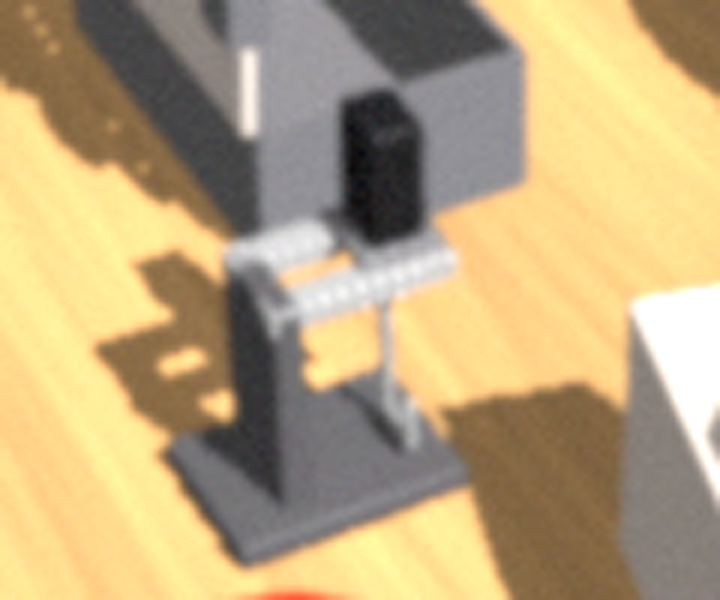

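Crop 3 shows the picker's shaft at about (390,400), with its hook pointing towards the camera at about (410,445). So the hook points along world +y and the stand yaw is about 0. Moving above the picker.

Request:
move_arm(increments=[0.02,-0.03,0.005,-0.0644,1,0.02,-0.03,0.005,-0.0644,1,0.02,-0.03,0.005,-0.0644,1,0.02,-0.03,0.005,-0.0644,1,0.02,-0.03,0.005,-0.0644,1,0.022,-0.03,0.005,-0.0644,1,0.022,-0.03,0.005,-0.0644,1,0.022,-0.03,0.005,-0.0644,1,0.022,-0.03,0.005,-0.0644,1,0.022,-0.03,0.005,-0.0644,1])

```text
t: 1.03
position: [0.3851, 0.2986, 0.3003]
ee_rot: [[-0.598, 0.801, 0.0], [0.801, 0.598, 0.0], [0.0, 0.0, -1.0]]
force: [0.5, -0.3, 0.4]
finger_gap: 0.0854
gripper_force: 0.0
```

Request:
move_arm(increments=[0.022,-0.03,0,-0.0644,1,0.022,-0.03,0,-0.0644,1,0.022,-0.03,0,-0.0644,1,0.022,-0.03,0,-0.0644,1,0.022,-0.03,0,-0.0644,1,0.022,-0.03,0,-0.0644,1,0.022,-0.03,0,-0.0644,1,0.022,-0.03,0,-0.0644,1,0.022,-0.03,0,-0.0644,1,0.022,-0.025,0,-0.0644,1])

```text
t: 1.87
position: [0.605, 0.0023, 0.3]
ee_rot: [[0.005, 1.0, -0.0], [1.0, -0.005, -0.001], [-0.001, -0.0, -1.0]]
force: [0.1, 0.1, -0.2]
finger_gap: 0.0852
gripper_force: 0.0
```

Run:
```python
from h import *
s=env.sense();print(s['t'],s['position'],s['ee_rot'].round(3).tolist(),s['force'],s['joints'])
c=cap('wrist','w1.png');print(ray(c,280,210), proj(c,[.61,.004,.185]))
```

```text
1.8667 [0.60497012 0.00230294 0.29997401] [[0.005, 1.0, -0.0], [1.0, -0.005, -0.001], [-0.001, -0.0, -1.0]] [ 0.10975364  0.11752035 -0.20206146] [-0.16442668  0.60844525  0.1477113   1.57702319 -0.10152293  0.96404043
  0.01033423]
(array([0.60486882, 0.07164997, 0.42516957]), array([ 0.01832218, -0.273562  , -0.96167985])) [280.81131627 209.05648669]
```

View pics/w1.png

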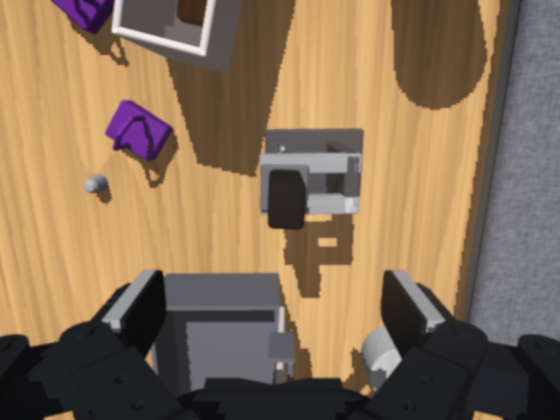

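The wrist view shows the black grip at about (287,198), the hook tip at about (283,149), and the prongs running right to the post at (359,185).

Run:
```python
from h import *
c=cap('wrist');g=c['img'].max(2)
m=(g<45).astype('uint8');m[:140]=0;m[240:]=0;m[:,:250]=0;m[:,:]*=1;m[:,325:]=0
n,l,st,ce=cv2.connectedComponentsWithStats(m);i=1+st[1:,4].argmax();print(st[i])
x,y,w,h,_=st[i];print('r',cv2.minAreaRect(np.argwhere(l==i)[:,::-1].astype(np.float32)))
for p in [(x,y+h),(x+w,y+h)]: print('bottom edge top face',onz(c,*p,.185))
print('top edge at top / at bottom',onz(c,x,y,.185),onz(c,x,y,.127))
print('tip',onz(c,283,149,.046))
for p in [(262,153),(345,153),(357,153),(262,213),(357,213)]: print('prong',onz(c,*p,.121))
cv2.imwrite('pics/crop4.png',cv2.resize(c['img'][115:245,240:380,::-1],None,fx=4.5,fy=4.5,interpolation=cv2.INTER_CUBIC))
```

```text
[ 262  161   36   57 1412]
r ((279.5, 189.0), (56.0, 35.0), 90.0)
bottom edge top face [ 0.60188214 -0.01007137  0.185     ]
bottom edge top face [ 0.62673449 -0.01049283  0.185     ]
top edge at top / at bottom [0.60280933 0.0293329  0.185     ] [0.60127799 0.02062768 0.127     ]
tip [0.6211138  0.02053917 0.046     ]
prong [0.60127619 0.02638317 0.121     ]
prong [0.67029049 0.02529142 0.121     ]
prong [0.68028433 0.02513333 0.121     ]
prong [ 0.60005233 -0.02562951  0.121     ]
prong [ 0.68288607 -0.02702664  0.121     ]
```

View pics/crop4.png

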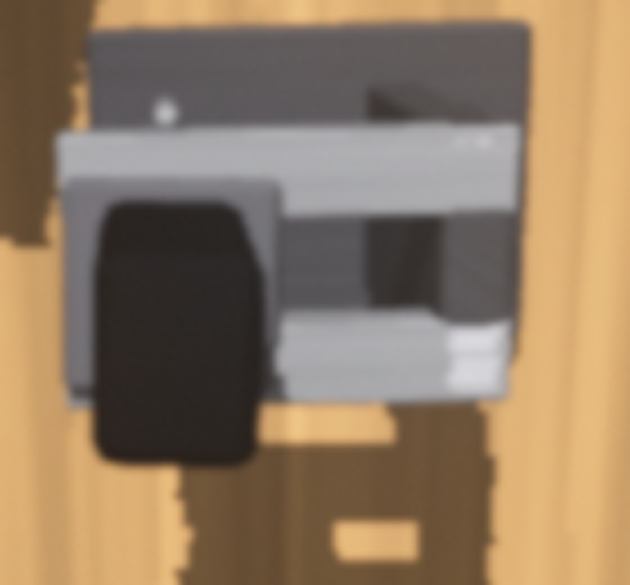

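The new crop is sharper, and the arm has settled about 8 px from where it was. Prong far edge is (58,133)-(520,125), near edge (70,405)-(505,400), hook tip (166,112).

Run:
```python
from h import *
c=cap('wrist');s=env.sense();print(s['position'],s['ee_rot'][:2,:2])
def q(u,v,z): return onz(c,240+u/4.5,115+v/4.5,z).round(4)
for n,u,v,z in [('pr',58,133,.121),('pr',520,125,.121),('pr',70,405,.121),('pr',508,400,.121),('tip',166,112,.046),('gripbl',95,465,.185),('gripbr',258,465,.185),('gripTl',102,250,.185),('gripTr',250,250,.185),('col',66,180,.127),('col',280,180,.127),('col',66,390,.127)]: print(n,q(u,v,z))
```

```text
[0.60533234 0.00188775 0.29952991] [[ 0.00514239  0.9999867 ]
 [ 0.99998502 -0.00514165]]
pr [0.5911 0.0367 0.121 ]
pr [0.6758 0.0373 0.121 ]
pr [ 0.5921 -0.015   0.121 ]
pr [ 0.6763 -0.0149  0.121 ]
tip [0.612  0.0334 0.046 ]
gripbl [ 0.5989 -0.0071  0.185 ]
gripbr [ 0.6238 -0.0074  0.185 ]
gripTl [0.6005 0.0262 0.185 ]
gripTr [0.6224 0.0259 0.185 ]
col [0.5927 0.0289 0.127 ]
col [0.6314 0.0285 0.127 ]
col [ 0.5917 -0.0104  0.127 ]
```

Run:
```python
from h import *
for k in range(3):
    s=env.sense();c=cap('wrist');g=c['img'].max(2)
    m=(g<45).astype('uint8');m[:125]=0;m[240:]=0;m[:,:250]=0;m[:,325:]=0
    n,l,st,ce=cv2.connectedComponentsWithStats(m);i=1+st[1:,4].argmax()
    x,y,w,h,_=st[i];print(s['t'],s['position'].round(4),st[i],ray(c,280,210)[0].round(4),onz(c,x+w/2,y+h,.185).round(4))
for k in range(2):
    c=cap('top');g=c['img'].max(2);m=(g<45).astype('uint8');m[:140]=0;m[200:]=0;m[:,:270]=0;m[:,315:]=0
    n,l,st,ce=cv2.connectedComponentsWithStats(m);i=1+st[1:,4].argmax();x,y,w,h,_=st[i]
    print(st[i],onz(c,x+w/2,y,.185).round(4),proj(c,[.611,.004,.185]),ray(c,280,210)[0])
```

```text
2.0167 [0.6053 0.0019 0.2995] [ 269  171   35   57 1321] [0.6052 0.0714 0.4247] [ 0.6144 -0.0101  0.185 ]
2.0667 [0.6043 0.0046 0.2995] [ 270  174   36   58 1784] [0.604  0.0738 0.4247] [ 0.6143 -0.01    0.185 ]
2.1167 [0.6038 0.0061 0.2996] [ 271  177   36   57 1754] [0.6034 0.0752 0.4249] [ 0.6145 -0.0098  0.185 ]
[ 283  140   32   60 1729] [ 0.6726 -0.0106  0.185 ] [291.38920027 171.28790805] [ 0.44111769 -0.02180166  1.12458393]
[ 283  140   32   60 1752] [ 0.6726 -0.0106  0.185 ] [291.38920027 171.28790805] [ 0.44111769 -0.02180166  1.12458393]
```

Request:
move_arm(increments=[0.009,0.001,-0.01,0,1,0,0,-0.02,0,1,0,0,-0.02,0,1,0,0,-0.02,0,1,0,0,-0.02,0,1,0,0,-0.02,0,1,0,0,-0.015,0,1,0,0,-0.01,0,1,0,0,-0.008,0,1,0,0,0,0,1])

```text
t: 3.1
position: [0.6126, 0.0067, 0.1553]
ee_rot: [[-0.001, 1.0, -0.003], [1.0, 0.001, 0.0], [0.0, -0.003, -1.0]]
force: [-0.0, -0.6, 0.2]
finger_gap: 0.0852
gripper_force: 0.0
```

Request:
move_arm(increments=[0,0,0,0,0.5,0,0,0,0,0.4,0,0,0,0,0.3,0,0,0,0,0.2,0,0,0,0,0.1,0,0,0,0,0,0,0,0,0,0,0,0,0,0,0,0,0,0,0,0,0,0,0,0,0], newtons=90)

```text
t: 3.93
position: [0.614, 0.0062, 0.1579]
ee_rot: [[0.0, 1.0, 0.002], [1.0, -0.0, 0.0], [0.0, 0.002, -1.0]]
force: [-0.1, 0.3, 5.9]
finger_gap: 0.0252
gripper_force: 88.3
```

Gripped: the gap is 25 mm and z is right. Next: lift, draw out along -x, raise, and go above the bin.

Request:
move_arm(increments=[0,0,0.006,0,0,0,0,0.006,0,0,0,0,0.005,0,0,0,0,0,0,0,-0.01,0,0,0,0,-0.02,0,0,0,0,-0.025,0,0,0,0,-0.025,0,0,0,0,-0.025,0,0,0,0,-0.025,0,0,0,0])

```text
t: 4.77
position: [0.4822, 0.0062, 0.1741]
ee_rot: [[-0.0, 1.0, 0.0], [1.0, 0.0, -0.0], [-0.0, 0.0, -1.0]]
force: [0.2, 0.0, -1.4]
finger_gap: 0.0249
gripper_force: 88.0
```

Request:
move_arm(increments=[0,0,0.02,0,0,0,0,0.025,0,0,0,0,0.025,0,0,0,0,0.025,0,0,0,0,0.025,0,0,0.015,0.025,0.005,-0.02,0,0.016,0.03,0,-0.03,0,0.016,0.03,0,-0.03,0,0.015,0.03,0,-0.03,0,0.015,0.03,0,-0.03,0])

```text
t: 5.6
position: [0.5607, 0.1527, 0.2991]
ee_rot: [[0.141, 0.99, 0.0], [0.99, -0.141, 0.0], [0.0, -0.0, -1.0]]
force: [0.4, 0.0, -2.0]
finger_gap: 0.0251
gripper_force: 88.5
```

Request:
move_arm(increments=[0,0.03,0,-0.03,0,0,0.03,0,-0.03,0,0,0.03,0,-0.03,0,0,0.025,0,-0.015,0,0,0.018,0,0,0,0,0.003,0,0,0,0,0,0,0,0,0,0,0,0,0,0,0,0,0,0,0,0,0,0,0])

```text
t: 6.43
position: [0.5608, 0.2851, 0.2992]
ee_rot: [[0.245, 0.969, 0.0], [0.969, -0.245, -0.001], [-0.001, 0.001, -1.0]]
force: [0.5, 0.1, -1.3]
finger_gap: 0.0253
gripper_force: 88.5
```

Run:
```python
from h import *
s=env.sense();print(s['t'],s['position'],s['ee_rot'].round(3).tolist(),s['force'],s['finger_gap'])
c=cap('wrist','w2.png');np.savez('w2.npz',**{k:c[k] for k in('mtx','camera_from_world')})
```

```text
6.4333 [0.56082035 0.28509333 0.29922084] [[0.245, 0.969, 0.0], [0.969, -0.245, -0.001], [-0.001, 0.001, -1.0]] [ 0.53705332  0.070976   -1.30796466] 0.025296721795032916
```

View pics/w2.png

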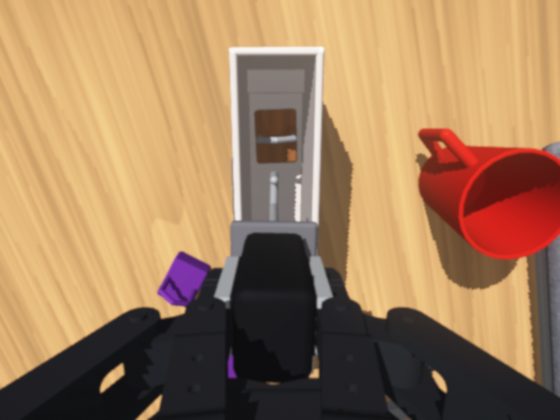

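The hook tip is at (274,175) and the loop at (277,139), straight ahead of it along the slot; the bin is well aligned.

Run:
```python
from h import *
c=dict(np.load('w2.npz'))
p=np.array([.5608,.2851]);yd=np.array([.245,.969]);xd=np.array([.969,-.245])
for n,u,v,z in [('peak',277,139,.074),('le',257,138,.066),('re',297,140,.066),('tip',274,173,.188),('rimL',231,49,.135),('rimR',323,49,.135),('rimL2',232,221,.135),('rimR2',320,221,.135),('woodTL',256,110,.032),('woodTR',296,108,.032),('woodBL',258,163,.032)]:
    q=onz(c,u,v,z);r=q[:2]-p;print(n,q.round(4),'rel x,y',(r@xd).round(4),(r@yd).round(4))
```

```text
peak [0.5742 0.3225 0.074 ] rel x,y 0.0038 0.0395
le [0.5556 0.3275 0.066 ] rel x,y -0.0155 0.0398
re [0.5927 0.3162 0.066 ] rel x,y 0.0233 0.0379
tip [0.568  0.3114 0.188 ] rel x,y 0.0006 0.0273
rimL [0.5578 0.399  0.135 ] rel x,y -0.0308 0.1097
rimR [0.6232 0.3825 0.135 ] rel x,y 0.0366 0.1097
rimL2 [0.5221 0.2716 0.135 ] rel x,y -0.0342 -0.0225
rimR2 [0.5932 0.2536 0.135 ] rel x,y 0.0391 -0.0225
woodTL [0.5598 0.3531 0.032 ] rel x,y -0.0176 0.0656
woodTR [0.6006 0.3448 0.032 ] rel x,y 0.0239 0.0676
woodBL [0.5477 0.2992 0.032 ] rel x,y -0.0161 0.0105
```

Request:
move_arm(increments=[0.003,-0.001,-0.01,0,0,0,0,-0.015,0,0,0,0,-0.015,0,0,0,0,-0.015,0,0,0,0,-0.015,0,0,0,0,-0.015,0,0,0,0,-0.015,0,0,0,0,-0.01,0,0,0,0,-0.01,0,0,0,0,0,0,0])

```text
t: 7.32
position: [0.5623, 0.2854, 0.1767]
ee_rot: [[0.243, 0.97, -0.003], [0.97, -0.243, -0.002], [-0.003, -0.003, -1.0]]
force: [-1.3, 0.9, -2.0]
finger_gap: 0.025
gripper_force: 88.5
```

Run:
```python
from h import *
s=env.sense();print(s['t'],s['position'],s['force'],s['torque'],s['finger_gap'])
c=cap('wrist','w3.png')
a=c['img'][60:260,190:370,::-1];cv2.imwrite('pics/w3c.png',cv2.resize(a,None,fx=3,fy=3,interpolation=cv2.INTER_CUBIC))
```

```text
7.3167 [0.56232426 0.28539491 0.17673485] [-1.30827953  0.88991771 -2.01281835] [-0.0166611   0.00886393 -0.06248736] 0.025002962580158355
```

View pics/w3c.png

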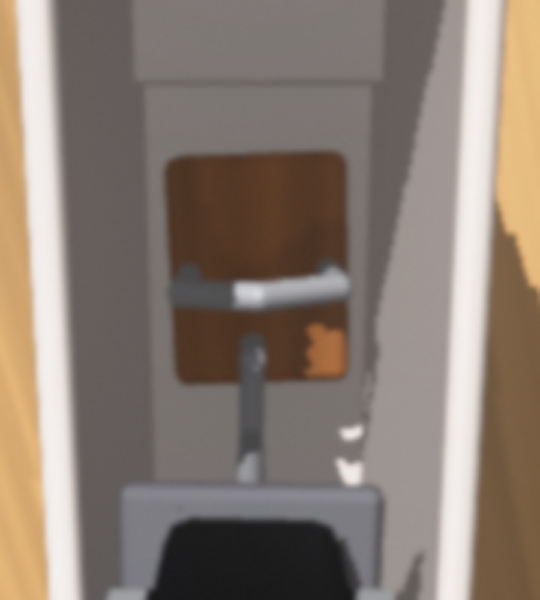

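The hook is centred on the loop, just short of it. Advance 28 mm and lift.

Request:
move_arm(increments=[0,0,0,0,0,0.0014,0.0054,0,0,0,0.0014,0.0054,0,0,0,0.0014,0.0054,0,0,0,0.0014,0.0054,0,0,0,0.0014,0.0054,0,0,0,0,0,0,0,0,0,0,0,0,0,0,0,0.005,0,0,0,0,0.005,0,0])

```text
t: 8.2
position: [0.5702, 0.3125, 0.1891]
ee_rot: [[0.243, 0.97, -0.001], [0.97, -0.243, -0.001], [-0.001, -0.0, -1.0]]
force: [-0.2, -0.7, -0.8]
finger_gap: 0.0251
gripper_force: 88.5
```

Request:
move_arm(increments=[0,0,0.005,0,0,0,0,0.005,0,0,0,0,0.005,0,0,0,0,0.005,0,0,0,0,0.005,0,0,0,0,0.005,0,0,0,0,0.005,0,0,0,0,0.005,0,0,0,0,0.0,0,0,0,0,0,0,0])

```text
t: 9.03
position: [0.5705, 0.3133, 0.2294]
ee_rot: [[0.243, 0.97, 0.001], [0.97, -0.243, 0.0], [0.0, 0.001, -1.0]]
force: [-0.3, -0.2, -3.1]
finger_gap: 0.0251
gripper_force: 88.5
```

Run:
```python
from h import *
s=env.sense();print(s['t'],s['position'],s['force'],s['torque'],s['finger_gap'])
c=cap('wrist','w4.png')
hsv=cv2.cvtColor(c['img'],cv2.COLOR_RGB2HSV)
m=cv2.inRange(hsv,(0,120,15),(14,255,150));m[:,:220]=0;m[:,340:]=0;m[250:]=0
n,l,st,ce=cv2.connectedComponentsWithStats(m);print(st[st[:,4]>60])
```

```text
9.0333 [0.57053599 0.31326985 0.22935053] [-0.27246842 -0.17389613 -3.07909226] [-0.01469247  0.03116208 -0.00551202] 0.02505279912797417
[[     0      0    560    420 233221]
 [   249    147     52     41   1514]
 [   278    196     23     17    225]
 [   251    198     17     15    224]]
```

The downward load rose by about 1.6 N, and the wood moved with the hook. Lift it out and carry it over the box.

Request:
move_arm(increments=[0,0,0.006,0,0,0,0,0.012,0,0,0,0,0.016,0,0,0,0,0.018,0,0,0,0,0.018,0,0,0,0,0.018,0,0,0,0,0.018,0,0,0,0,0.015,0,0,0,0,0.01,0,0,0,0,0.004,0,0])

```text
t: 9.92
position: [0.571, 0.3133, 0.3658]
ee_rot: [[0.243, 0.97, 0.002], [0.97, -0.243, 0.001], [0.002, 0.002, -1.0]]
force: [0.1, 0.8, -2.5]
finger_gap: 0.0248
gripper_force: 88.5
```

Run:
```python
from h import *
s=env.sense();print(s['t'],s['position'],s['force'],s['finger_gap'])
c=cap('wrist','w5.png')
hsv=cv2.cvtColor(c['img'],cv2.COLOR_RGB2HSV)
m=cv2.inRange(hsv,(0,120,15),(14,255,150))
n,l,st,ce=cv2.connectedComponentsWithStats(m);print(st[st[:,4]>300])
t=cap('top','t2.png')
hsv=cv2.cvtColor(t['img'],cv2.COLOR_RGB2HSV)
m=cv2.inRange(hsv,(0,130,20),(14,255,170));m[:130]=0;m[250:]=0;m[:,:90]=0;m[:,260:]=0
n,l,st,ce=cv2.connectedComponentsWithStats(m);print(st[st[:,4]>40])
```

```text
9.9167 [0.57096618 0.31334563 0.36582501] [ 0.12856316  0.79849251 -2.52874374] 0.024808741365569716
[[     0      0    560    420 229984]
 [   393    156     36     34    445]
 [   425    176     86     53   2636]
 [   395    190     88     91   1509]]
[[     0      0    560    420 234405]
 [   156    130     61     10    339]
 [   121    182     23     21    139]
 [   119    189     18     15     63]
 [   213    210     16     14     98]]
```

View pics/w5.png

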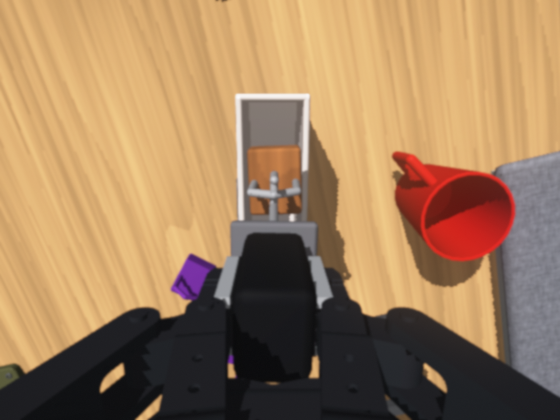

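The block hangs squarely on the hook, with its loop at (274,192) behind the tip. Carry it to the box.

Request:
move_arm(increments=[-0.002,-0.005,0,0.0122,0,-0.002,-0.01,0,0.0122,0,-0.002,-0.015,0,0.0122,0,-0.002,-0.02,0,0.0122,0,-0.002,-0.024,0,0.0122,0,-0.002,-0.024,0,0.0122,0,-0.002,-0.024,0,0.0122,0,-0.002,-0.024,0,0.0122,0,-0.002,-0.024,0,0.0122,0,-0.002,-0.024,0,0.0122,0])

```text
t: 10.85
position: [0.5492, 0.1167, 0.3633]
ee_rot: [[0.122, 0.992, -0.002], [0.992, -0.122, -0.001], [-0.001, -0.002, -1.0]]
force: [0.8, 0.5, -2.0]
finger_gap: 0.0252
gripper_force: 88.5
```

Request:
move_arm(increments=[-0.002,-0.024,0,0.0122,0,-0.002,-0.024,0,0.0122,0,-0.002,-0.024,0,0.0122,0,-0.002,-0.024,0,0.0122,0,-0.002,-0.024,0,0.0122,0,-0.002,-0.024,0,0.0122,0,-0.002,-0.024,0,0.0122,0,-0.002,-0.024,0,0.0122,0,-0.002,-0.024,0,0.0122,0,-0.002,-0.024,0,0.0122,0])

```text
t: 11.68
position: [0.5287, -0.1227, 0.3633]
ee_rot: [[0.001, 1.0, -0.002], [1.0, -0.001, -0.0], [-0.0, -0.002, -1.0]]
force: [-0.1, -0.6, -2.8]
finger_gap: 0.0251
gripper_force: 88.5
```

Request:
move_arm(increments=[0,-0.024,0,0,0,0,-0.024,0,0,0,0,-0.024,0,0,0,0,-0.024,0,0,0,0,-0.022,0,0,0,0,-0.02,0,0,0,0,-0.016,0,0,0,0,-0.012,0,0,0,0,-0.01,0,0,0,0,-0.007,0,0,0])

```text
t: 12.52
position: [0.5296, -0.3049, 0.3636]
ee_rot: [[0.002, 1.0, -0.001], [1.0, -0.002, 0.0], [0.0, -0.001, -1.0]]
force: [-0.5, -0.3, -1.9]
finger_gap: 0.0252
gripper_force: 88.5
```

Run:
```python
from h import *
s=env.sense();print(s['t'],s['position'],s['ee_rot'].round(3).tolist(),s['force'],s['finger_gap'])
c=cap('wrist','w6.png')
np.savez('w6.npz',**{k:c[k] for k in('mtx','camera_from_world')})
```

```text
12.5167 [ 0.52955413 -0.30485045  0.36356396] [[0.002, 1.0, -0.001], [1.0, -0.002, 0.0], [0.0, -0.001, -1.0]] [-0.5272748  -0.31977338 -1.85153065] 0.025213882363933182
```

View pics/w6.png

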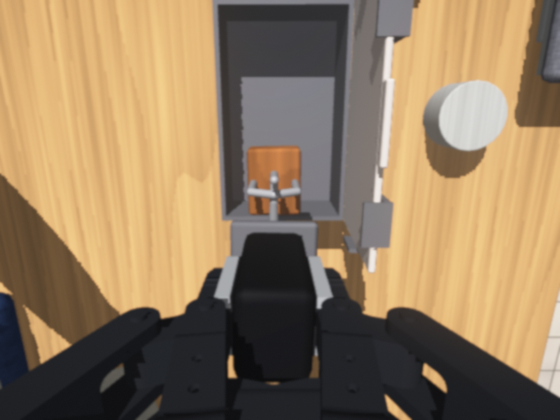

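The block hangs over the box: near (-y) rim at row 218, left rim at columns 216-223, right rim 345-352, lid edge at (385,120).

Run:
```python
from h import *
c=dict(np.load('w6.npz'))
for n,u,v,z in [('TL',216,4,.08),('TR',352,3,.08),('BL',223,219,.08),('BR',345,219,.08),('peak',274,192,.235),('lidedge',388,110,.222),('lidend',372,270,.222),('lip',384,165,.23),('lip',388,82,.23)]:
    print(n,onz(c,u,v,z).round(4))
```

```text
TL [ 0.4721 -0.1362  0.08  ]
TR [ 0.6087 -0.1355  0.08  ]
BL [ 0.4703 -0.3623  0.08  ]
BR [ 0.6136 -0.3625  0.08  ]
peak [ 0.5299 -0.2941  0.235 ]
lidedge [ 0.6104 -0.2379  0.222 ]
lidend [ 0.6081 -0.3611  0.222 ]
lip [ 0.6084 -0.2757  0.23  ]
lip [ 0.6065 -0.2197  0.23  ]
```

Request:
move_arm(increments=[0,0,-0.008,0,0,0,0,-0.016,0,0,0,0,-0.02,0,0,0,0,-0.02,0,0,0,0,-0.02,0,0,0,0,-0.02,0,0,0,0,-0.02,0,0,0,0,-0.015,0,0,0,0,-0.01,0,0,0,0,-0.008,0,0])

```text
t: 13.4
position: [0.5303, -0.3022, 0.2057]
ee_rot: [[-0.001, 1.0, -0.001], [1.0, 0.001, 0.002], [0.002, -0.001, -1.0]]
force: [0.4, 0.3, -1.8]
finger_gap: 0.0248
gripper_force: 88.6
```

Request:
move_arm(increments=[0,0,-0.006,0,0,0,0,-0.006,0,0,0,0,-0.006,0,0,0,0,-0.005,0,0,0,0,-0.003,0,0,0,0,-0.002,0,0,0,0,0,0,0,0,0,0,0,0,0,0,0,0,0,0,0,0,0,0])

```text
t: 14.23
position: [0.5306, -0.3039, 0.1794]
ee_rot: [[0.001, 1.0, 0.001], [1.0, -0.001, -0.0], [-0.0, 0.001, -1.0]]
force: [0.2, -0.6, -1.4]
finger_gap: 0.0253
gripper_force: 88.5
```

Request:
move_arm(increments=[0,-0.004,0,0,0,0,-0.006,0,0,0,0,-0.006,0,0,0,0,-0.006,0,0,0,0,-0.006,0,0,0,0,-0.006,0,0,0,0,0,0,0,0,0,0,0.01,0,0,0,0,0.015,0,0,0,0,0.015,0,0])

```text
t: 15.07
position: [0.5303, -0.3371, 0.2196]
ee_rot: [[0.0, 1.0, -0.001], [1.0, -0.0, 0.001], [0.001, -0.001, -1.0]]
force: [0.5, -0.6, -1.0]
finger_gap: 0.0249
gripper_force: 88.5
```

Run:
```python
from h import *
s=env.sense();print(s['t'],s['position'],s['force'],s['finger_gap'])
c=cap('wrist','w7.png')
hsv=cv2.cvtColor(c['img'],cv2.COLOR_RGB2HSV)
m=cv2.inRange(hsv,(0,120,15),(14,255,220));m[:,:180]=0;m[:,380:]=0;m[260:]=0
n,l,st,ce=cv2.connectedComponentsWithStats(m)
for r in st[1:]:
    if r[4]>100: print(r,onz(c,r[0],r[1],.031),onz(c,r[0]+r[2],r[1]+r[3],.031))
```

```text
15.0667 [ 0.5302763  -0.33705598  0.21963574] [ 0.47266346 -0.58270413 -0.95742979] 0.024916636250940035
[ 252   87   52   31 1195] [ 0.5127384  -0.25209251  0.031     ] [ 0.55580214 -0.27666912  0.031     ]
[ 253  127   49   27 1260] [ 0.51306596 -0.28399515  0.031     ] [ 0.5547731  -0.30662162  0.031     ]
```

Block 1 rests in the box, centred at about (.534,-.279). Go back for the second block.

Request:
move_arm(increments=[0,0,0.02,0,0,0,0,0.03,0,0,0,0.01,0.03,-0.0122,0,0,0.02,0,-0.0122,0,0,0.03,0,-0.0122,0,0,0.035,0,-0.0122,0,0,0.035,0,-0.0122,0,0,0.035,0,-0.0122,0,0,0.035,0,-0.0122,0,0,0.035,0,-0.0122,0])

```text
t: 15.95
position: [0.53, -0.1007, 0.2994]
ee_rot: [[0.099, 0.995, 0.001], [0.995, -0.099, 0.001], [0.001, 0.0, -1.0]]
force: [-0.2, 0.5, -1.6]
finger_gap: 0.0251
gripper_force: 88.7
```

Request:
move_arm(increments=[0,0.035,0,-0.0122,0,0,0.035,0,-0.0122,0,0,0.035,0,-0.0122,0,0,0.035,0,-0.0122,0,0,0.035,0,-0.0122,0,0,0.03,0,-0.0122,0,0,0.02,0,-0.0122,0,0,0.014,0,-0.0122,0,0,0.007,0,-0.0122,0,0,0,0,-0.0122,0])

```text
t: 16.78
position: [0.53, 0.1455, 0.299]
ee_rot: [[0.216, 0.976, -0.0], [0.976, -0.216, 0.001], [0.001, -0.0, -1.0]]
force: [-0.1, -0.3, -1.7]
finger_gap: 0.0251
gripper_force: 88.5
```

Request:
move_arm(increments=[0,0,0,-0.0122,0,0,0,0,-0.0122,0,0,0,0,0,0,0,0,0,0,0,0,0,0,0,0,0,0,0,0,0,0,0,0,0,0,0,0,0,0,0,0,0,0,0,0,0,0,0,0,0])

```text
t: 17.62
position: [0.5304, 0.1432, 0.299]
ee_rot: [[0.243, 0.97, 0.0], [0.97, -0.243, -0.0], [-0.0, 0.0, -1.0]]
force: [0.1, -0.3, -1.5]
finger_gap: 0.0251
gripper_force: 88.5
```

Run:
```python
from h import *
s=env.sense();print(s['t'],s['position'],s['ee_rot'].round(3).tolist(),s['force'],s['finger_gap'])
c=cap('wrist','w8.png')
np.savez('w8.npz',**{k:c[k] for k in('mtx','camera_from_world')})
a=c['img'][60:260,190:370,::-1];cv2.imwrite('pics/w8c.png',cv2.resize(a,None,fx=3,fy=3,interpolation=cv2.INTER_CUBIC))
```

```text
17.6167 [0.53039397 0.14321192 0.29898771] [[0.243, 0.97, 0.0], [0.97, -0.243, -0.0], [-0.0, 0.0, -1.0]] [ 0.14453707 -0.31927223 -1.53631198] 0.025114150267070295
```

View pics/w8c.png

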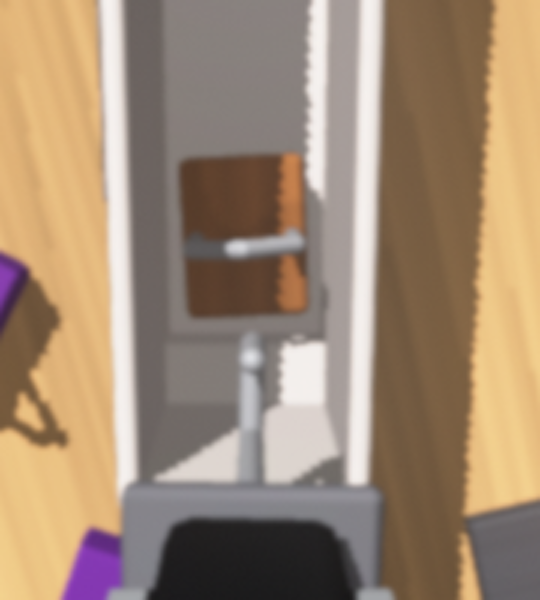

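The second loop's peak is at crop (244,245) and the hook tip at (252,345), again in line.

Run:
```python
from h import *
c=dict(np.load('w8.npz'))
p=np.array([.5304,.1432]);yd=np.array([.243,.970]);xd=np.array([.970,-.243])
for n,u,v,z in [('peak',244,245,.074),('le',188,248,.066),('re',300,240,.066),('wallL',105,200,.135),('wallR',378,200,.135)]:
    q=onz(c,190+u/3,60+v/3,z);r=q[:2]-p;print(n,q.round(4),'rel x,y',(r@xd).round(4),(r@yd).round(4))
```

```text
peak [0.5378 0.1799 0.074 ] rel x,y -0.0018 0.0373
le [0.5197 0.1826 0.066 ] rel x,y -0.0199 0.0357
re [0.5555 0.1763 0.066 ] rel x,y 0.0163 0.0382
wallL [0.5073 0.205  0.135 ] rel x,y -0.0374 0.0543
wallR [0.5757 0.1879 0.135 ] rel x,y 0.0331 0.0544
```

Request:
move_arm(increments=[-0.002,0,-0.01,0,0,0,0,-0.015,0,0,0,0,-0.015,0,0,0,0,-0.015,0,0,0,0,-0.015,0,0,0,0,-0.015,0,0,0,0,-0.015,0,0,0,0,-0.01,0,0,0,0,-0.01,0,0,0,0,0,0,0])

```text
t: 18.5
position: [0.5274, 0.1431, 0.1774]
ee_rot: [[0.242, 0.97, -0.003], [0.97, -0.242, -0.001], [-0.001, -0.003, -1.0]]
force: [-0.3, 0.0, -1.6]
finger_gap: 0.0248
gripper_force: 88.5
```

Request:
move_arm(increments=[0,0,0,0,0,0.0013,0.005,0,0,0,0.0013,0.005,0,0,0,0.0013,0.005,0,0,0,0.0012,0.005,0,0,0,0.0012,0.005,0,0,0,0,0,0,0,0,0,0,0,0,0,0,0,0.005,0,0,0,0,0.005,0,0])

```text
t: 19.33
position: [0.5344, 0.1677, 0.1892]
ee_rot: [[0.243, 0.97, -0.001], [0.97, -0.243, -0.001], [-0.001, -0.001, -1.0]]
force: [0.1, 0.7, -1.5]
finger_gap: 0.0252
gripper_force: 88.5
```

Request:
move_arm(increments=[0,0,0.005,0,0,0,0,0.005,0,0,0,0,0.005,0,0,0,0,0.005,0,0,0,0,0.005,0,0,0,0,0.005,0,0,0,0,0.005,0,0,0,0,0.005,0,0,0,0,0.0,0,0,0,0,0,0,0])

```text
t: 20.17
position: [0.5348, 0.1682, 0.2293]
ee_rot: [[0.243, 0.97, 0.001], [0.97, -0.243, 0.0], [0.0, 0.001, -1.0]]
force: [-0.6, -0.3, -2.7]
finger_gap: 0.025
gripper_force: 88.5
```

Request:
move_arm(increments=[0,0,0.006,0,0,0,0,0.012,0,0,0,0,0.016,0,0,0,0,0.018,0,0,0,0,0.018,0,0,0,0,0.018,0,0,0,0,0.018,0,0,0,0,0.015,0,0,0,0,0.01,0,0,0,0,0.004,0,0])

```text
t: 21.0
position: [0.5352, 0.1682, 0.3658]
ee_rot: [[0.243, 0.97, 0.003], [0.97, -0.243, 0.001], [0.001, 0.002, -1.0]]
force: [0.7, -0.5, -1.7]
finger_gap: 0.0251
gripper_force: 88.5
```

Run:
```python
from h import *
s=env.sense();print(s['t'],s['position'],s['force'],s['finger_gap'])
c=cap('wrist','w9.png')
for n in (9,5):
    a=cv2.cvtColor(cv2.imread(f'pics/w{n}.png'),cv2.COLOR_BGR2HSV)[140:215,245:305]
    print(n,(cv2.inRange(a,(0,120,15),(14,255,255))>0).mean(),np.median(a,(0,1)))
```

```text
21.0 [0.53524118 0.16817446 0.36576091] [ 0.73960256 -0.50194867 -1.6609168 ] 0.025117951717029123
9 0.564 [ 13.  140.  172.5]
5 0.5562222222222222 [ 12. 139. 160.]
```

The wood sits in the same place under the hook as the first time. Carry it to box y of about +.068.

Request:
move_arm(increments=[0,-0.005,0,0.0122,0,0,-0.01,0,0.0122,0,0,-0.015,0,0.0122,0,0,-0.02,0,0.0122,0,0,-0.022,0,0.0122,0,0,-0.022,0,0.0122,0,0,-0.022,0,0.0122,0,0,-0.022,0,0.0122,0,0,-0.022,0,0.0122,0,0,-0.022,0,0.0122,0])

```text
t: 21.88
position: [0.5337, -0.0153, 0.3629]
ee_rot: [[0.122, 0.993, -0.003], [0.993, -0.122, -0.0], [-0.001, -0.002, -1.0]]
force: [0.2, 0.3, -2.5]
finger_gap: 0.0247
gripper_force: 88.5
```

Request:
move_arm(increments=[0,-0.022,0,0.0122,0,0,-0.022,0,0.0122,0,0,-0.022,0,0.0122,0,0,-0.022,0,0.0122,0,0,-0.022,0,0.0122,0,0,-0.022,0,0.0122,0,0,-0.02,0,0.0122,0,0,-0.016,0,0.0122,0,0,-0.012,0,0.0122,0,-0.004,-0.012,0,0.0122,0])

```text
t: 22.72
position: [0.5302, -0.2069, 0.3626]
ee_rot: [[0.001, 1.0, -0.002], [1.0, -0.001, 0.0], [0.0, -0.002, -1.0]]
force: [1.5, 0.2, -2.7]
finger_gap: 0.0247
gripper_force: 88.5
```

Request:
move_arm(increments=[0,0,-0.008,0,0,0,0,-0.016,0,0,0,0,-0.02,0,0,0,0,-0.02,0,0,0,0,-0.02,0,0,0,0,-0.02,0,0,0,0,-0.02,0,0,0,0,-0.015,0,0,0,0,-0.01,0,0,0,0,-0.006,0,0])

```text
t: 23.55
position: [0.5297, -0.2044, 0.207]
ee_rot: [[0.0, 1.0, -0.003], [1.0, -0.0, 0.002], [0.002, -0.003, -1.0]]
force: [-0.5, 0.4, -0.8]
finger_gap: 0.0251
gripper_force: 88.5
```

Run:
```python
from h import *
s=env.sense();print(s['t'],s['position'],s['ee_rot'].round(3).tolist(),s['force'],s['finger_gap'])
c=cap('wrist','w10.png')
hsv=cv2.cvtColor(c['img'],cv2.COLOR_RGB2HSV)
m=cv2.inRange(hsv,(0,120,15),(14,255,220));m[:,:180]=0;m[:,380:]=0;m[260:]=0
n,l,st,ce=cv2.connectedComponentsWithStats(m)
for r in st[1:]:
    if r[4]>100: print(r)
```

```text
23.55 [ 0.52968907 -0.20440558  0.20699353] [[0.0, 1.0, -0.003], [1.0, -0.0, 0.002], [0.002, -0.003, -1.0]] [-0.48869773  0.37382961 -0.78611484] 0.025091613359108627
[246 149  57  35 551]
[279 192  30  28 689]
[249 194  21  26 468]
```

Request:
move_arm(increments=[0,0,-0.006,0,0,0,0,-0.006,0,0,0,0,-0.006,0,0,0,0,-0.006,0,0,0,0,-0.004,0,0,0,0,-0.002,0,0,0,0,0,0,0,0,0,0,0,0,0,0,0,0,0,0,0,0,0,0])

```text
t: 24.43
position: [0.5339, -0.2049, 0.1846]
ee_rot: [[0.0, 1.0, 0.009], [1.0, -0.001, 0.001], [0.001, 0.009, -1.0]]
force: [-3.0, 5.6, 36.7]
finger_gap: 0.025
gripper_force: 92.5
```

Request:
move_arm(increments=[0,-0.004,0,0,0,0,-0.006,0,0,0,0,-0.006,0,0,0,0,-0.006,0,0,0,0,-0.006,0,0,0,0,-0.006,0,0,0,0,0,0,0,0,0,0,0.01,0,0,0,0,0.015,0,0,0,0,0.02,0,0])

```text
t: 25.27
position: [0.5292, -0.2407, 0.2233]
ee_rot: [[0.002, 1.0, -0.004], [1.0, -0.002, -0.001], [-0.001, -0.004, -1.0]]
force: [0.0, -0.4, -2.3]
finger_gap: 0.0254
gripper_force: 89.1
```

Request:
move_arm(increments=[0,0,0.03,0,0,0,0,0.03,0,0,0,0,0.02,0,0,0,0,0,0,0,0,0,0,0,0,0,0,0,0,0,0,0,0,0,0,0,0,0,0,0,0,0,0,0,0,0,0,0,0,0])

```text
t: 26.1
position: [0.5304, -0.2398, 0.3032]
ee_rot: [[0.001, 1.0, -0.001], [1.0, -0.001, 0.0], [0.0, -0.001, -1.0]]
force: [0.4, -0.1, -2.8]
finger_gap: 0.0254
gripper_force: 89.6
```

Run:
```python
from h import *
s=env.sense();print(s['t'],s['position'],s['ee_rot'].round(3).tolist(),s['force'],s['finger_gap'])
for n in('wrist','top'):
    c=cap(n,n+'11.png')
    hsv=cv2.cvtColor(c['img'],cv2.COLOR_RGB2HSV)
    m=cv2.inRange(hsv,(0,110,15),(14,255,255))
    if n=='top': m[:]*=1;m[:,:350]=0;m[:,480:]=0;m[:150]=0;m[260:]=0
    else: m[:,:180]=0;m[:,380:]=0;m[260:]=0
    k,l,st,ce=cv2.connectedComponentsWithStats(m)
    for r in st[1:]:
        if r[4]>30: print(n,r,onz(c,r[0],r[1],.031),onz(c,r[0]+r[2],r[1]+r[3],.031))
```

```text
26.1 [ 0.53042388 -0.23976836  0.30321841] [[0.001, 1.0, -0.001], [1.0, -0.001, 0.0], [0.0, -0.001, -1.0]] [ 0.432767   -0.06909104 -2.84482628] 0.025440924259747432
wrist [ 250  148   53   30 1122] [ 0.50502246 -0.21333849  0.031     ] [ 0.56307249 -0.2462869   0.031     ]
wrist [277 180  27  36 781] [ 0.53430791 -0.24851308  0.031     ] [ 0.5651675  -0.29019508  0.031     ]
wrist [251 183  18  33 544] [ 0.50543326 -0.25187597  0.031     ] [ 0.52528129 -0.29016812  0.031     ]
top [395 205  11  22 108] [ 0.56280445 -0.22118871  0.031     ] [ 0.51416473 -0.24421282  0.031     ]
top [409 205   9   8  44] [ 0.56282397 -0.25187176  0.031     ] [ 0.54510362 -0.27111695  0.031     ]
top [410 216  19  11  82] [ 0.53844441 -0.25349301  0.031     ] [ 0.51428179 -0.29425239  0.031     ]
```

Two surprises: 37 N at the bottom, and the block is still on the hook. I'll check numerically whether the picker slipped in the grip.

Run:
```python
import cv2,numpy as np
for n in ['w5','w8','w9','w10','wrist11']:
    g=cv2.cvtColor(cv2.imread(f'pics/{n}.png'),cv2.COLOR_BGR2GRAY).astype(int)
    print(n,'col240',g[212:240:2,240].tolist(),'row233',g[232,222:244:2].tolist(),g[232,306:326:2].tolist())
    print('   col274',g[160:224:4,274].tolist())
    m=(g<30).astype('uint8');m[:225]=0;m[300:]=0;m[:,:230]=0;m[:,325:]=0
    k,l,st,ce=cv2.connectedComponentsWithStats(m);print('   grip',st[1+st[1:,4].argmax()])
a=np.vstack([cv2.resize(cv2.imread(f'pics/{n}.png')[120:260,180:380],None,fx=2.1,fy=2.1) for n in ['w9','wrist11']])
t=cv2.imread('pics/top11.png')[130:260,340:500]
t=cv2.resize(t,(int(160*2.3),int(130*2.3)),interpolation=cv2.INTER_CUBIC);p=np.zeros((a.shape[0],t.shape[1],3),'uint8');p[:t.shape[0]]=t
cv2.imwrite('pics/mix.png',np.hstack([a,p]));print(np.hstack([a,p]).shape)
```

```text
w5 col240 [233, 232, 231, 229, 172, 124, 132, 128, 124, 124, 123, 123, 123, 124] row233 [183, 183, 176, 174, 142, 122, 123, 124, 124, 123, 124] [120, 121, 121, 121, 112, 86, 83, 92, 92, 90]
   col274 [137, 137, 136, 141, 170, 194, 131, 174, 183, 161, 92, 132, 135, 135, 135, 119]
   grip [ 232  235   83   65 3905]
w8 col240 [105, 106, 107, 113, 116, 130, 143, 137, 134, 133, 133, 133, 133, 133] row233 [190, 192, 191, 184, 152, 131, 133, 132, 133, 133, 133] [131, 131, 131, 130, 123, 92, 83, 90, 96, 96]
   col274 [72, 80, 126, 151, 181, 206, 136, 184, 184, 184, 182, 149, 145, 145, 145, 131]
   grip [ 232  245   84   55 3050]
w9 col240 [238, 239, 239, 239, 188, 131, 141, 136, 132, 132, 132, 131, 132, 131] row233 [198, 196, 190, 183, 151, 129, 132, 132, 132, 132, 132] [129, 129, 129, 128, 119, 91, 83, 88, 88, 90]
   col274 [146, 146, 145, 149, 179, 205, 135, 153, 172, 94, 174, 147, 143, 144, 144, 128]
   grip [ 232  241   83   59 3233]
w10 col240 [155, 155, 154, 152, 142, 161, 171, 162, 157, 156, 155, 155, 155, 156] row233 [70, 71, 71, 74, 112, 147, 155, 156, 156, 155, 156] [155, 156, 154, 155, 145, 119, 133, 153, 154, 154]
   col274 [180, 179, 179, 185, 220, 228, 186, 236, 146, 116, 106, 149, 180, 181, 181, 161]
   grip [233 267   9  33  87]
wrist11 col240 [131, 119, 117, 141, 158, 150, 138, 136, 137, 136, 136, 136, 136, 135] row233 [54, 54, 56, 78, 120, 133, 137, 136, 136, 136, 136] [134, 134, 134, 133, 122, 102, 126, 139, 139, 139]
   col274 [169, 186, 210, 110, 102, 95, 95, 165, 167, 168, 168, 168, 169, 170, 147, 163]
   grip [ 233  254   81   46 1767]
(588, 788, 3)
```

View pics/mix.png

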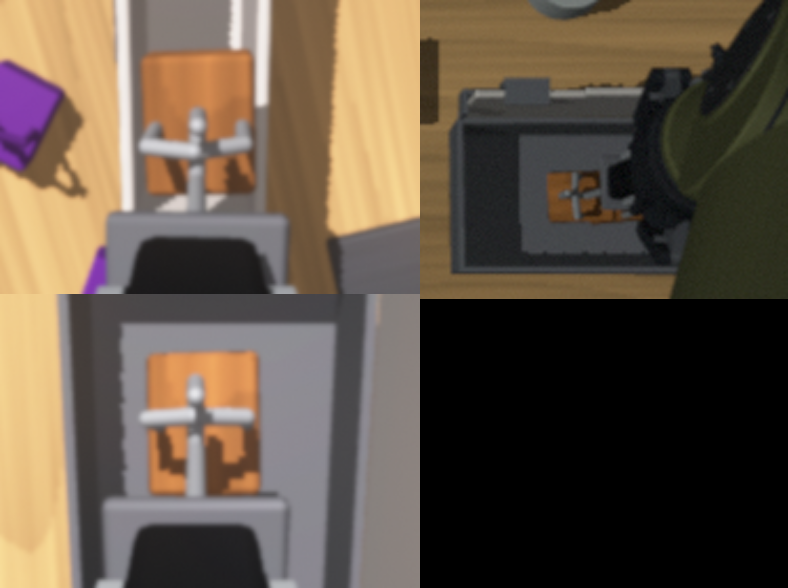

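The picker's tip moved about 10 px in the grip when it was pressed, and block 2 is still on the hook. Block 1 may have been knocked into the way, so I'll move aside to look.

Request:
move_arm(increments=[0,-0.005,0.01,0,0,0,-0.01,0.01,0,0,0,-0.015,0.01,0,0,0,-0.018,0.01,0,0,0,-0.018,0.01,0,0,0,-0.015,0.01,0,0,0,-0.01,0,0,0,0,-0.005,0,0,0,0,0,0,0,0,0,0,0,0,0])

```text
t: 27.03
position: [0.5306, -0.3346, 0.3629]
ee_rot: [[0.0, 1.0, -0.001], [1.0, -0.0, 0.002], [0.002, -0.001, -1.0]]
force: [1.2, 0.7, -2.5]
finger_gap: 0.025
gripper_force: 89.3
```

Run:
```python
from h import *
s=env.sense();print(s['t'],s['position'],s['force'],s['finger_gap'])
for n in('wrist','top'):
    c=cap(n,n+'12.png');np.savez(n+'12.npz',**{k:c[k] for k in('mtx','camera_from_world')})
    hsv=cv2.cvtColor(c['img'],cv2.COLOR_RGB2HSV)
    m=cv2.inRange(hsv,(0,110,15),(14,255,255))
    if n=='top': m[:]*=1;m[:,:350]=0;m[:,480:]=0;m[:150]=0;m[260:]=0
    else: m[:,:180]=0;m[:,380:]=0;m[260:]=0
    k,l,st,ce=cv2.connectedComponentsWithStats(m)
    for r in st[1:]:
        if r[4]>30: print(n,r,onz(c,r[0],r[1],.031).round(3),onz(c,r[0]+r[2],r[1]+r[3],.031).round(3))
```

```text
27.0333 [ 0.53056837 -0.33461542  0.36287323] [ 1.18561895  0.729468   -2.48492429] 0.02500644714157971
wrist [263 106  37  24 750] [ 0.518 -0.264  0.031] [ 0.563 -0.292  0.031]
wrist [ 246  134   55   41 1785] [ 0.497 -0.297  0.031] [ 0.565 -0.348  0.031]
wrist [244 181  25  29 604] [ 0.493 -0.356  0.031] [ 0.525 -0.394  0.031]
wrist [277 183  23  27 519] [ 0.535 -0.358  0.031] [ 0.565 -0.394  0.031]
top [446 203  19  13  80] [ 0.567 -0.333  0.031] [ 0.539 -0.373  0.031]
top [415 207  16  16  92] [ 0.558 -0.265  0.031] [ 0.523 -0.299  0.031]
top [433 209   8  13  37] [ 0.554 -0.304  0.031] [ 0.525 -0.321  0.031]
top [446 210   7  17  38] [ 0.552 -0.332  0.031] [ 0.514 -0.346  0.031]
top [465 213  15  14  81] [ 0.545 -0.373  0.031] [ 0.515 -0.405  0.031]
top [413 214  11  13  53] [ 0.543 -0.26   0.031] [ 0.514 -0.283  0.031]
```

Run:
```python
from h import *
c=dict(np.load('wrist12.npz'));P=np.array([.5306,-.3346,.3629])
for s in (0,.004,.008,.012,.016): print(s,'collar',proj(c,P+[0,.02,-.030-s])[1].round(1),proj(c,P+[-.02,.02,-.030-s])[0].round(1),'tip',proj(c,P+[0,.023,-.111-s]).round(1))
for n in ['w8','w9','w10','wrist11','wrist12']:
    g=cv2.cvtColor(cv2.imread(f'pics/{n}.png'),cv2.COLOR_BGR2GRAY).astype(int)
    d=np.abs(np.diff(cv2.GaussianBlur(g.astype(np.float32),(5,5),0),axis=0))[205:232,238:312].sum(1);e=np.abs(np.diff(g.astype(np.float32),axis=1))[224:236,215:335].sum(0)
    print(n,'edge row',205+d.argmax(),d.round(0)[3:22].astype(int).tolist(),'edges col',215+e[:40].argmax(),215+80+e[80:].argmax())
```

```text
0 collar 221.4 229.3 tip [273.8 180.1]
0.004 collar 218.8 230.3 tip [273.8 178.9]
0.008 collar 216.3 231.3 tip [273.8 177.8]
0.012 collar 213.9 232.2 tip [273.8 176.7]
0.016 collar 211.6 233.1 tip [273.8 175.7]
w8 edge row 220 [191, 198, 265, 351, 399, 395, 374, 367, 372, 425, 666, 1040, 1065, 680, 327, 287, 77, 150, 230] edges col 230 315
w9 edge row 231 [109, 183, 352, 607, 642, 481, 346, 298, 290, 318, 438, 635, 691, 605, 517, 405, 106, 148, 229] edges col 229 315
w10 edge row 231 [355, 270, 196, 164, 169, 208, 289, 348, 293, 185, 298, 488, 778, 1013, 886, 459, 90, 327, 392] edges col 229 314
wrist11 edge row 229 [174, 75, 97, 287, 505, 593, 399, 524, 925, 998, 807, 395, 94, 457, 549, 411, 214, 125, 269] edges col 217 334
wrist12 edge row 229 [206, 161, 84, 38, 42, 142, 376, 668, 859, 874, 711, 344, 105, 434, 508, 372, 190, 112, 243] edges col 228 316
```

Block 1 now sits at about (.540,-.292), with its +y edge at -.264. It was probably knocked towards +y, and block 2 then landed on it and pushed it back. The place for block 2 is free now, so I'll try again at y = -.200.

Request:
move_arm(increments=[0,0.006,0,0,0,0,0.012,0,0,0,0,0.018,0,0,0,0,0.022,0,0,0,0,0.022,0,0,0,0,0.02,0,0,0,0,0.016,0,0,0,0,0.012,0,0,0,0,0.006,0,0,0,0,0.002,0,0,0])

```text
t: 27.97
position: [0.5309, -0.1979, 0.3641]
ee_rot: [[-0.002, 1.0, 0.0], [1.0, 0.002, 0.001], [0.001, 0.0, -1.0]]
force: [0.3, -0.0, -2.1]
finger_gap: 0.025
gripper_force: 89.3
```

Request:
move_arm(increments=[0,0,0,0,0,0,0,-0.01,0,0,0,0,-0.018,0,0,0,0,-0.02,0,0,0,0,-0.02,0,0,0,0,-0.02,0,0,0,0,-0.02,0,0,0,0,-0.02,0,0,0,0,-0.015,0,0,0,0,-0.007,0,0])

```text
t: 28.8
position: [0.5295, -0.201, 0.212]
ee_rot: [[0.003, 1.0, -0.003], [1.0, -0.003, -0.0], [-0.0, -0.003, -1.0]]
force: [-1.2, -0.5, -3.0]
finger_gap: 0.0253
gripper_force: 89.3
```

Request:
move_arm(increments=[0,0,-0.006,0,0,0,0,-0.006,0,0,0,0,-0.006,0,0,0,0,-0.006,0,0,0,0,-0.005,0,0,0,0,-0.003,0,0,0,0,-0.001,0,0,0,0,0,0,0,0,0,0,0,0,0,0,0,0,0])

```text
t: 29.63
position: [0.5309, -0.1999, 0.1813]
ee_rot: [[0.001, 1.0, 0.001], [1.0, -0.001, -0.0], [-0.0, 0.001, -1.0]]
force: [1.7, -0.7, -0.9]
finger_gap: 0.0249
gripper_force: 89.4
```

Run:
```python
from h import *
s=env.sense();print(s['t'],s['position'],s['force'],s['finger_gap'])
c=cap('wrist','w13.png')
hsv=cv2.cvtColor(c['img'],cv2.COLOR_RGB2HSV)
m=cv2.inRange(hsv,(0,110,15),(14,255,255));m[:,:180]=0;m[:,380:]=0;m[260:]=0
k,l,st,ce=cv2.connectedComponentsWithStats(m)
for r in st[1:]:
    if r[4]>30: print(r,onz(c,r[0],r[1],.031).round(3),onz(c,r[0]+r[2],r[1]+r[3],.031).round(3))
```

```text
29.6333 [ 0.53090475 -0.19990614  0.181345  ] [ 1.74036549 -0.65697291 -0.86023392] 0.024891080746214333
[ 247  134   58   45 2052] [ 0.511 -0.15   0.031] [ 0.555 -0.184  0.031]
[246 185  23  22 416] [ 0.51  -0.189  0.031] [ 0.528 -0.206  0.031]
[278 188  24  20 435] [ 0.535 -0.191  0.031] [ 0.554 -0.207  0.031]
```

It landed cleanly: block 2 spans y -.150 to -.207 and there's no contact force. Lower 3 mm more and unhook.

Request:
move_arm(increments=[0,0,-0.002,0,0,0,0,-0.001,0,0,0,-0.004,0,0,0,0,-0.006,0,0,0,0,-0.006,0,0,0,0,-0.006,0,0,0,0,-0.006,0,0,0,0,-0.006,0,0,0,0,0,0,0,0,0,0,0,0,0])

```text
t: 30.52
position: [0.5305, -0.2344, 0.178]
ee_rot: [[0.002, 1.0, 0.0], [1.0, -0.002, -0.0], [-0.0, 0.0, -1.0]]
force: [0.0, 0.6, -1.0]
finger_gap: 0.025
gripper_force: 89.4
```

Request:
move_arm(increments=[0,0,0.01,0,0,0,0,0.02,0,0,0,0,0.03,0,0,0,0,0.03,0,0,0,0,0.03,0,0,0,0,0.02,0,0,0,-0.02,0.02,0,0,0,-0.02,0,0,0,0,-0.02,0,0,0,0,0,0,0,0])

```text
t: 31.35
position: [0.5294, -0.2986, 0.3395]
ee_rot: [[0.006, 1.0, 0.001], [1.0, -0.006, -0.005], [-0.005, 0.001, -1.0]]
force: [0.1, -1.2, -1.7]
finger_gap: 0.0249
gripper_force: 89.5
```

Run:
```python
from h import *
s=env.sense();print(s['t'],s['position'],s['force'],s['finger_gap'])
c=cap('wrist','w14.png')
hsv=cv2.cvtColor(c['img'],cv2.COLOR_RGB2HSV)
m=cv2.inRange(hsv,(0,110,15),(14,255,255));m[:,:180]=0;m[:,380:]=0;m[260:]=0
k,l,st,ce=cv2.connectedComponentsWithStats(m)
for r in st[1:]:
    if r[4]>30: print(r,onz(c,r[0],r[1],.031).round(3),onz(c,r[0]+r[2],r[1]+r[3],.031).round(3))
```

```text
31.35 [ 0.52941152 -0.29855954  0.33946273] [ 0.05383616 -1.21084498 -1.7219977 ] 0.02493559001873796
[256  31  39  19 676] [ 0.512 -0.152  0.031] [ 0.554 -0.171  0.031]
[ 255   56   40   30 1060] [ 0.51  -0.177  0.031] [ 0.555 -0.209  0.031]
[263 135  38  28 857] [ 0.518 -0.263  0.031] [ 0.563 -0.296  0.031]
[277 167  25  17 342] [ 0.534 -0.3    0.031] [ 0.565 -0.321  0.031]
```

Both blocks rest in the box, at box y of about +.069 and -.043. Return the picker to its stand.

Request:
move_arm(increments=[0,0.01,0,0,0,0,0.02,0,0,0,0,0.03,0,0,0,0,0.035,0,0,0,0,0.035,0,0,0,0,0.035,0,0,0,0,0.035,0,0,0,0,0.035,0,0,0,-0.005,0.03,0,0,0,0,0.02,0,0,0])

```text
t: 32.23
position: [0.5237, -0.0019, 0.3379]
ee_rot: [[-0.007, 1.0, -0.002], [1.0, 0.007, 0.004], [0.004, -0.002, -1.0]]
force: [0.0, 0.3, -1.1]
finger_gap: 0.0251
gripper_force: 89.5
```

Request:
move_arm(increments=[0,0.012,0,0,0,0,0.008,-0.01,0,0,0,0,-0.02,0,0,0,0,-0.025,0,0,0,0,-0.025,0,0,0,0,-0.025,0,0,0,0,-0.025,0,0,0,0,-0.02,0,0,0,0,-0.011,0,0,0,0,0,0,0])

```text
t: 33.07
position: [0.5237, 0.0119, 0.1749]
ee_rot: [[0.0, 1.0, -0.005], [1.0, -0.0, -0.0], [-0.0, -0.005, -1.0]]
force: [-1.0, -0.4, -1.4]
finger_gap: 0.0252
gripper_force: 89.5
```

Request:
move_arm(increments=[0,0,0,0,0,0,0,0,0,0,0,0,0,0,0,0,0,0,0,0,0,0,0,0,0,0,0,0,0,0,0,0,0,0,0,0,0,0,0,0,0,0,0,0,0,0,0,0,0,0])

```text
t: 33.9
position: [0.5257, 0.0112, 0.177]
ee_rot: [[0.001, 1.0, 0.0], [1.0, -0.001, 0.0], [0.0, 0.0, -1.0]]
force: [0.1, 0.6, -2.1]
finger_gap: 0.0251
gripper_force: 89.5
```

Run:
```python
from h import *
s=env.sense();print(s['t'],s['position'],s['ee_rot'].round(3).tolist(),s['force'],s['finger_gap'])
c=cap('wrist','w15.png');np.savez('w15.npz',**{k:c[k] for k in('mtx','camera_from_world')})
cv2.imwrite('pics/w15c.png',cv2.resize(c['img'][60:300,180:440,::-1],None,fx=2.4,fy=2.4,interpolation=cv2.INTER_CUBIC))
```

```text
33.9 [0.52568642 0.01117145 0.17703582] [[0.001, 1.0, 0.0], [1.0, -0.001, 0.0], [0.0, 0.0, -1.0]] [ 0.12688119  0.64572725 -2.09252822] 0.02513284642263762
```

Request:
move_arm(increments=[0,-0.006,0.002,0,0,0.005,0,0,0,0,0.01,0,0,0,0,0.013,0,0,0,0,0.013,0,0,0,0,0.013,0,0,0,0,0.013,0,0,0,0,0.012,0,0,0,0,0.009,0,0,0,0,0,0,0,0,0])

```text
t: 34.78
position: [0.6161, 0.0048, 0.1791]
ee_rot: [[0.001, 1.0, 0.003], [1.0, -0.001, -0.0], [-0.0, 0.003, -1.0]]
force: [0.0, -0.1, -0.9]
finger_gap: 0.025
gripper_force: 89.5
```

Request:
move_arm(increments=[0,0,0,0,0,0,0,-0.003,0,0,0,0,-0.003,0,0,0,0,-0.003,0,0,0,0,-0.003,0,0,0,0,-0.003,0,0,0,0,-0.002,0,0,0,0,0,0,0,0,0,0,0,0,0,0,0,0,0])

```text
t: 35.62
position: [0.6138, 0.0052, 0.1621]
ee_rot: [[0.001, 1.0, 0.0], [1.0, -0.001, 0.0], [0.0, 0.0, -1.0]]
force: [0.0, 0.2, -1.6]
finger_gap: 0.025
gripper_force: 89.5
```

Request:
move_arm(increments=[0,0,-0.001,0,0,0,0,-0.001,0,0,0,0,-0.001,0,0,0,0,-0.001,0,0,0,0,0,0,0,0,0,0,0,0,0,0,0,0,0,0,0,0,0,0,0,0,0,0,0,0,0,0,0,0])

```text
t: 36.45
position: [0.6137, 0.0052, 0.1585]
ee_rot: [[0.001, 1.0, 0.0], [1.0, -0.001, 0.0], [0.0, 0.0, -1.0]]
force: [-1.3, 0.4, 6.6]
finger_gap: 0.025
gripper_force: 90.3
```

Contact is felt at the original hanging height. Release, then rise.

Request:
move_arm(increments=[0,0,0,0,0.4,0,0,0,0,0.5,0,0,0,0,0.6,0,0,0,0,0.8,0,0,0,0,1,0,0,0,0,1,0,0,0,0,1,0,0,0.005,0,1,0,0,0.01,0,1,0,0,0.02,0,1])

```text
t: 37.28
position: [0.6123, 0.0053, 0.1922]
ee_rot: [[0.001, 1.0, -0.004], [1.0, -0.001, -0.0], [-0.0, -0.004, -1.0]]
force: [0.3, 1.3, 0.4]
finger_gap: 0.0854
gripper_force: 0.0
```

Request:
move_arm(increments=[0,0,0.03,0,1,0,0,0.03,0,1,0,0,0.03,0,1,0,0,0.02,0,1,0,0,0,0,1,0,0,0,0,1,0,0,0,0,1,0,0,0,0,1,0,0,0,0,1,0,0,0,0,1])

```text
t: 38.12
position: [0.6132, 0.0052, 0.302]
ee_rot: [[0.001, 1.0, -0.002], [1.0, -0.001, -0.0], [-0.0, -0.002, -1.0]]
force: [-0.6, -0.1, -0.4]
finger_gap: 0.0852
gripper_force: 0.0
```

Run:
```python
from h import *
s=env.sense();print(s['t'],s['position'],s['force'],s['finger_gap'])
c=cap('wrist','w16.png');g=c['img'].max(2)
m=(g<45).astype('uint8');m[:125]=0;m[240:]=0;m[:,:230]=0;m[:,335:]=0
n,l,st,ce=cv2.connectedComponentsWithStats(m);i=1+st[1:,4].argmax()
x,y,w,h,_=st[i];print(st[i],onz(c,x+w/2,y+h,.185).round(4),'was .6144 -.0100')
# compare with top view before
a=cv2.imread('pics/top1.png')[140:205,265:320].astype(int);t=cap('top','top17.png')['img'][140:205,265:320,::-1].astype(int)
```

```text
38.1167 [0.61316363 0.00522638 0.3019906 ] [-0.637866   -0.12226293 -0.43702286] 0.0852232506423264
[ 257  173   36   56 1757] [ 0.614 -0.008  0.185] was .6144 -.0100
```

The picker hangs back in place. Next, close the fingers and go behind the lid.

Request:
move_arm(increments=[0.0067,-0.0254,0,0,0.8,0.0067,-0.0254,0,0,0.6,0.0067,-0.0254,0,0,0.4,0.0067,-0.0254,0,0,0.2,0.0067,-0.0254,0,0,0,0.0067,-0.0254,0,0,0,0.0067,-0.0254,0,0,0,0.0067,-0.0254,0,0,0,0.0067,-0.0254,0,0,0,0.0067,-0.0254,0,0,0], newtons=30)

```text
t: 39.05
position: [0.6807, -0.2501, 0.3026]
ee_rot: [[0.001, 1.0, -0.001], [1.0, -0.001, 0.0], [0.0, -0.001, -1.0]]
force: [-1.0, -0.1, -0.2]
finger_gap: -0.0004
gripper_force: 0.0
```

Request:
move_arm(increments=[0,0,-0.01,0,0,0,0,-0.02,0,0,0,0,-0.02,0,0,0,0,-0.015,0,0,0,0,-0.013,0,0,-0.005,0,0,0,0,-0.007,0,0,0,0,-0.007,0,0,0,0,-0.007,0,0,0,0,-0.007,0,0,0,0])

```text
t: 39.88
position: [0.6471, -0.2489, 0.2258]
ee_rot: [[0.001, 1.0, 0.001], [1.0, -0.001, -0.0], [-0.0, 0.001, -1.0]]
force: [0.6, 0.2, 0.5]
finger_gap: -0.0001
gripper_force: 0.0
```

Request:
move_arm(increments=[-0.008,0,0,0,0,-0.008,0,0,0,0,-0.008,0,0,0,0,-0.008,0,0,0,0,-0.008,0,-0.001,0,0,-0.008,0,-0.002,0,0,-0.008,0,-0.002,0,0,-0.008,0,-0.003,0,0,-0.007,0,-0.003,0,0,-0.006,0,-0.004,0,0])

```text
t: 40.72
position: [0.5705, -0.249, 0.2108]
ee_rot: [[0.001, 1.0, 0.002], [1.0, -0.001, -0.001], [-0.001, 0.002, -1.0]]
force: [0.3, 0.6, 1.3]
finger_gap: 0.0001
gripper_force: 0.6
```

Request:
move_arm(increments=[-0.006,0,-0.003,0,0,-0.006,0,-0.004,0,0,-0.006,0,-0.004,0,0,-0.005,0,-0.004,0,0,-0.005,0,-0.004,0,0,-0.005,0,-0.005,0,0,-0.004,0,-0.005,0,0,-0.004,0,-0.005,0,0,-0.004,0,-0.005,0,0,-0.003,0,-0.005,0,0])

```text
t: 41.55
position: [0.522, -0.2488, 0.1653]
ee_rot: [[0.001, 1.0, -0.001], [1.0, -0.001, 0.0], [0.0, -0.001, -1.0]]
force: [0.7, 0.9, 1.2]
finger_gap: -0.0003
gripper_force: 0.3
```

Request:
move_arm(increments=[-0.003,0,-0.006,0,0,-0.003,0,-0.006,0,0,-0.003,0,-0.006,0,0,-0.003,0,-0.006,0,0,-0.002,0,-0.006,0,0,-0.002,0,-0.006,0,0,-0.002,0,-0.006,0,0,-0.001,0,-0.006,0,0,-0.001,0,-0.004,0,0,0,0,-0.003,0,0])

```text
t: 42.38
position: [0.5022, -0.2487, 0.1104]
ee_rot: [[0.001, 1.0, -0.001], [1.0, -0.001, 0.0], [0.0, -0.001, -1.0]]
force: [-0.4, -0.2, 0.1]
finger_gap: -0.0
gripper_force: 0.2
```

Request:
move_arm(increments=[0,0,-0.002,0,0,0,0,-0.002,0,0,0,0,-0.001,0,0,0,0,-0.001,0,0,0,0,0,0,0,0,0,0,0,0,0,0,0,0,0,0,0,0,0,0,0,0,0,0,0,0,0,0,0,0])

```text
t: 43.22
position: [0.5027, -0.2488, 0.1051]
ee_rot: [[0.001, 1.0, 0.0], [1.0, -0.001, -0.0], [-0.0, 0.0, -1.0]]
force: [0.4, -0.7, 0.1]
finger_gap: 0.0001
gripper_force: 0.0
```

Request:
move_arm(increments=[0,0,-0.001,0,0,0,0,-0.001,0,0,0,0,-0.001,0,0,0,0,-0.001,0,0,0,0,0,0,0,0,0,0,0,0,0,0,0,0,0,0,0,0,0,0,0,0,0,0,0,0,0,0,0,0])

```text
t: 44.05
position: [0.5028, -0.2489, 0.1044]
ee_rot: [[0.001, 1.0, 0.002], [1.0, -0.001, -0.0], [-0.0, 0.002, -1.0]]
force: [-5.7, 3.1, 30.7]
finger_gap: -0.0003
gripper_force: 15.0
```

Run:
```python
from h import *
c=cap('top');i=c['img']
for p in [(.48,-.2,.086),(.55,-.18,.086),(.55,-.32,.086),(.58,-.25,.086),(.5,-.33,.086)]:
    u,v=proj(c,p).astype(int);print(p,i[v,u])
```

```text
(0.48, -0.2, 0.086) [139 136 132]
(0.55, -0.18, 0.086) [141 139 133]
(0.55, -0.32, 0.086) [44 46 28]
(0.58, -0.25, 0.086) [138 137 131]
(0.5, -0.33, 0.086) [32 37 24]
```

Firm stop at the lid's height (30 N), so the lid is shut. Rise and look for the tabs.

Request:
move_arm(increments=[0,0,0.01,0,0,0,0,0.03,0,0,0.005,-0.01,0.035,0,0,0.01,-0.02,0.035,0,0,0.01,-0.02,0.035,0,0,0.01,-0.02,0.035,0,0,0,-0.01,0.035,0,0,0,0,0.03,0,0,0,0,0.02,0,0,0,0,0.01,0,0])

```text
t: 44.93
position: [0.5384, -0.3298, 0.3794]
ee_rot: [[0.002, 1.0, 0.005], [1.0, -0.002, -0.003], [-0.003, 0.005, -1.0]]
force: [-0.1, -0.6, -0.2]
finger_gap: -0.0002
gripper_force: 0.0
```

Request:
move_arm(increments=[0,0,0,0,0,0,0,0,0,0,0,0,0,0,0,0,0,0,0,0,0,0,0,0,0,0,0,0,0,0,0,0,0,0,0,0,0,0,0,0,0,0,0,0,0,0,0,0,0,0])

```text
t: 45.77
position: [0.5377, -0.3288, 0.376]
ee_rot: [[0.001, 1.0, 0.0], [1.0, -0.001, -0.0], [-0.0, 0.0, -1.0]]
force: [-0.1, -0.6, -0.3]
finger_gap: 0.0001
gripper_force: 0.0
```

Run:
```python
from h import *
s=env.sense();print(s['t'],s['position'],s['force'])
c=cap('wrist','w17.png');np.savez('w17.npz',**{k:c[k] for k in('mtx','camera_from_world')})
for p in [(.47,-.133,.086),(.61,-.133,.086),(.47,-.365,.086),(.61,-.365,.086)]: print(proj(c,p).round())
```

```text
45.7667 [ 0.53769845 -0.3288066   0.37601248] [-0.06112287 -0.62866825 -0.28855393]
[205. -25.]
[345. -25.]
[216. 200.]
[335. 200.]
```

View pics/w17.png

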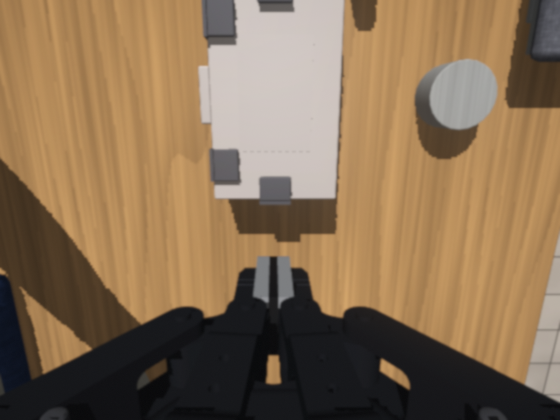

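The lid is shut. Grey tabs: tab1 at (220,18), tab2 at (225,164), tab3 at (275,188), tab0 at the upper edge (275,0).

Run:
```python
from h import *
c=dict(np.load('w17.npz'));g=cv2.imread('pics/w17.png');v=g.max(2)
m=((v<115)).astype('uint8');m[:,:200]=0;m[:,345:]=0;m[215:]=0
hsv=cv2.cvtColor(g,cv2.COLOR_BGR2HSV);m&=(hsv[:,:,1]<60).astype('uint8')
k,l,st,ce=cv2.connectedComponentsWithStats(m)
for r in st[1:]:
    if r[4]>150: print(r,onz(c,r[0],r[1],.096).round(4),onz(c,r[0]+r[2],r[1]+r[3],.096).round(4))
for p in [(214,198),(336,198),(343,0),(206,95),(200,66),(200,123)]: print(p,onz(c,*p,.086).round(4))
```

```text
[ 203    0   33   46 1366] [ 0.4682 -0.1576  0.096 ] [ 0.4997 -0.1997  0.096 ]
[258   0  35  11 361] [ 0.5228 -0.1576  0.096 ] [ 0.5577 -0.1675  0.096 ]
[210 149  30  35 931] [ 0.468  -0.3044  0.096 ] [ 0.5001 -0.3437  0.096 ]
[247 178  48  27 835] [ 0.5082 -0.3368  0.096 ] [ 0.5628 -0.3684  0.096 ]
(214, 198) [ 0.4682 -0.3625  0.086 ]
(336, 198) [ 0.6115 -0.3627  0.086 ]
(343, 0) [ 0.6089 -0.1552  0.086 ]
(206, 95) [ 0.4648 -0.2472  0.086 ]
(200, 66) [ 0.4599 -0.2178  0.086 ]
(200, 123) [ 0.4566 -0.2768  0.086 ]
```

Request:
move_arm(increments=[0.002,-0.021,-0.025,0,0,0,0,-0.03,0,0,0,0,-0.03,0,0,0,0,-0.03,0,0,0,0,-0.03,0,0,0,0,-0.03,0,0,0,0,-0.03,0,0,0,0,-0.02,0,0,0,0,-0.015,0,0,0,0,-0.01,0,0])

```text
t: 46.65
position: [0.539, -0.3492, 0.124]
ee_rot: [[0.001, 1.0, -0.002], [1.0, -0.001, 0.001], [0.001, -0.002, -1.0]]
force: [-0.0, -0.8, 0.3]
finger_gap: -0.0001
gripper_force: 0.0
```

Request:
move_arm(increments=[0,0,-0.003,0,0,0,0,-0.004,0,0,0,0,-0.004,0,0,0,0,-0.004,0,0,0,0,-0.003,0,0,0,0,-0.002,0,0,0,0,-0.001,0,0,0,0,-0.001,0,0,0,0,0,0,0,0,0,0,0,0])

```text
t: 47.48
position: [0.5405, -0.3504, 0.1066]
ee_rot: [[0.001, 1.0, 0.003], [1.0, -0.001, -0.001], [-0.001, 0.003, -1.0]]
force: [-2.5, 1.6, 14.8]
finger_gap: 0.0
gripper_force: 7.5
```

Tab 3 is home: TCP .1066 against a hard stop at 15 N. Next tab 2.

Request:
move_arm(increments=[0,0,0.02,0,0,0,0,0.02,0,0,-0.014,0.007,0,0,0,-0.014,0.007,0,0,0,-0.014,0.007,0,0,0,-0.0135,0.006,0,0,0,0,0,-0.01,0,0,0,0,-0.01,0,0,0,0,-0.004,0,0,0,0,-0.004,0,0])

```text
t: 48.32
position: [0.4848, -0.3228, 0.1148]
ee_rot: [[0.001, 1.0, -0.0], [1.0, -0.001, 0.0], [0.0, -0.0, -1.0]]
force: [0.2, 0.1, -0.0]
finger_gap: 0.0004
gripper_force: 0.0
```

Request:
move_arm(increments=[0,0,-0.004,0,0,0,0,-0.003,0,0,0,0,-0.002,0,0,0,0,-0.002,0,0,0,0,-0.001,0,0,0,0,0,0,0,0,0,0,0,0,0,0,0,0,0,0,0,0,0,0,0,0,0,0,0])

```text
t: 49.15
position: [0.4849, -0.323, 0.1064]
ee_rot: [[0.001, 1.0, 0.002], [1.0, -0.001, -0.001], [-0.001, 0.002, -1.0]]
force: [-3.6, 2.9, 19.1]
finger_gap: -0.0001
gripper_force: 9.8
```

Request:
move_arm(increments=[0,0,0.02,0,0,0,0,0.02,0,0,0,0.03,0,0,0,0,0.035,0,0,0,0,0.035,0,0,0,0,0.03,0,0,0,0,0.02,0,0,0,0,0,-0.01,0,0,0,0,-0.01,0,0,0,0,-0.008,0,0])

```text
t: 49.98
position: [0.4842, -0.1739, 0.115]
ee_rot: [[0.002, 1.0, 0.0], [1.0, -0.002, -0.001], [-0.001, 0.0, -1.0]]
force: [0.2, -0.6, 0.1]
finger_gap: -0.0005
gripper_force: 0.0
```

Request:
move_arm(increments=[0,0,-0.004,0,0,0,0,-0.003,0,0,0,0,-0.002,0,0,0,0,-0.002,0,0,0,0,-0.001,0,0,0,0,0,0,0,0,0,0,0,0,0,0,0,0,0,0,0,0,0,0,0,0,0,0,0])

```text
t: 50.82
position: [0.4841, -0.174, 0.1062]
ee_rot: [[0.003, 1.0, 0.002], [1.0, -0.003, -0.001], [-0.001, 0.002, -1.0]]
force: [-4.1, 1.4, 24.7]
finger_gap: -0.0003
gripper_force: 12.0
```

Tabs 2 and 1 are home. Now tab 0 at (.540,-.146), then lift clear.

Request:
move_arm(increments=[0,0,0.02,0,0,0,0,0.02,0,0,0.014,0.007,0,0,0,0.014,0.007,0,0,0,0.014,0.007,0,0,0,0.014,0.007,0,0,0,0,0,-0.01,0,0,0,0,-0.01,0,0,0,0,-0.004,0,0,0,0,-0.004,0,0])

```text
t: 51.65
position: [0.538, -0.1458, 0.1146]
ee_rot: [[0.003, 1.0, -0.004], [1.0, -0.003, 0.0], [0.0, -0.004, -1.0]]
force: [-0.1, 0.0, 0.2]
finger_gap: -0.0001
gripper_force: 0.0
```

Request:
move_arm(increments=[0,0,-0.004,0,0,0,0,-0.003,0,0,0,0,-0.002,0,0,0,0,-0.002,0,0,0,0,-0.001,0,0,0,0,0,0,0,0,0,0,0,0,0,0,0,0,0,0,0,0,0,0,0,0,0,0,0])

```text
t: 52.48
position: [0.5387, -0.1456, 0.1064]
ee_rot: [[0.002, 1.0, -0.001], [1.0, -0.002, -0.0], [-0.0, -0.001, -1.0]]
force: [-7.1, 0.6, 24.1]
finger_gap: 0.0001
gripper_force: 11.8
```

Request:
move_arm(increments=[0,0,0.01,0,0,0,0,0.03,0,0,0,-0.01,0.04,0,0,0,-0.03,0.025,0,0,0,-0.03,0.025,0,0,0,-0.03,0.025,0,0,0,-0.03,0.025,0,0,0,-0.03,0.025,0,0,0,-0.02,0.025,0,0,0,-0.02,0.025,0,0])

```text
t: 53.32
position: [0.54, -0.3466, 0.3607]
ee_rot: [[0.002, 1.0, 0.002], [1.0, -0.002, -0.001], [-0.001, 0.002, -1.0]]
force: [1.4, 0.1, -0.2]
finger_gap: -0.0001
gripper_force: 0.0
```

Request:
move_arm(increments=[0,0,0,0,0,0,0,0,0,0,0,0,0,0,0,0,0,0,0,0,0,0,0,0,0,0,0,0,0,0,0,0,0,0,0,0,0,0,0,0,0,0,0,0,0,0,0,0,0,0])

```text
t: 54.15
position: [0.5402, -0.3447, 0.3589]
ee_rot: [[0.001, 1.0, -0.0], [1.0, -0.001, 0.0], [0.0, -0.0, -1.0]]
force: [-0.6, -0.5, -0.4]
finger_gap: -0.0004
gripper_force: 0.0
```

Run:
```python
from h import *
s=env.sense();print(s['t'],s['position'],s['force'])
c=cap('wrist','w18.png');t=cap('top','top18.png')
g=c['img'];v=g.max(2);m=((v<115)&(cv2.cvtColor(g,cv2.COLOR_RGB2HSV)[:,:,1]<60)).astype('uint8');m[:,:190]=0;m[:,355:]=0;m[215:]=0
k,l,st,ce=cv2.connectedComponentsWithStats(m)
for r in st[1:]:
    if r[4]>100: print(r,onz(c,r[0],r[1],.088).round(4),onz(c,r[0]+r[2],r[1]+r[3],.088).round(4))
a=cv2.imread('pics/top1.png').astype(int);b=t['img'][:,:,::-1].astype(int)
for n,(u,w,x,y) in dict(stand=(272,142,312,196),jug=(160,85,215,140),thimble=(294,272,310,288)).items(): print(n,np.abs(a-b)[w:y,u:x].mean().round(1))
```

```text
54.15 [ 0.5401797  -0.34472548  0.35894472] [-0.57601683 -0.53620433 -0.4073199 ]
[198   0  32  19 522] [ 0.4673 -0.1758  0.088 ] [ 0.4978 -0.1925  0.088 ]
[206 136  28  32 856] [ 0.4684 -0.3055  0.088 ] [ 0.4973 -0.3399  0.088 ]
[255 166  36  28 860] [ 0.5203 -0.3378  0.088 ] [ 0.5601 -0.3692  0.088 ]
stand 10.9
jug 8.3
thimble 13.1
```

Every tab stopped at the height for fully home, and the bystanders and stand show no real change. Hand in.

```bash
python3 -c "
from h import *
print(env.close_job())"
```

```text
the job is handed in; nothing more can be done
None
```

I handed the job in at about 54 s: both blocks (only two were present) are in the box, the picker hangs back in its stand, the lid is shut and all four tabs are pressed home; the judge's verdict was not shown.

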